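# Put the planer batteries on charge from the code-locked box

### The job

The planer's battery packs are locked in the blue box: dial 6-2-7 on its three dials (left to right as the robot faces them), draw the bolt, open the lid and move every pack that is in there to the charger, each fully down in a bay of its own with that bay's latch swung shut across it. Then shut the lid, push the bolt fully home and turn at least one dial a click or more off its number so that the box is locked again; leave the other things on the bench alone.

Things in the scene. Friction and masses are not known exactly. Their poses are not given: they have to be found in the camera images.
- battery_box: Blue steel battery box, fixed. Origin: centre of its case's underside; x away from the robot, y left, z up. Case 160 (x) by 320 (y) by 100 mm high, 5 mm walls and floor; a foam strip 20 mm thick, 50 mm high, lines the far wall inside. Joined to the case's front is a lock deck 85 mm deep, 100 mm high, with three code dials and a bolt on top. While the bolt is drawn the dials cannot turn.
- dial_l (a joint): Left code dial (rad), axis 125 mm ahead of (-x) and 105 mm left (+y) of the box origin. Numbers 0 to 9 ticked clockwise seen from above, 36 deg (0.6283 rad) apart; 0 has the long tick, on the lid side (+x of the box). The value grows clockwise: number x 0.6283. Stops just below 0 and above 9: it cannot pass from 9 to 0.
- dial_m (a joint): Middle code dial, same numbers; axis 125 mm ahead of and 25 mm left (+y) of the box origin. All dials: a black upright bar grip 46 mm long, 13 mm wide, from 6 to 36 mm above the deck, on a disc 48 mm across; a white line on the bar's top marks its pointer end (its centre is 2 mm from the axis).
- dial_r (a joint): Right code dial, same numbers; axis 125 mm ahead of and 55 mm right (-y) of the box origin. All dials: each number is a spring click (about 0.06 N m to pass from one to the next); let go between two, the dial snaps to the nearer one.
- bolt (a joint): Bolt of the box (m), a flat bar on the deck: 0 = home, its nose over the lid's front edge by 10 mm, 3 mm above it, so the lid cannot rise (and a lid not pressed right down blocks it); drawn straight towards the robot (-x of the box), 0.016 = fully drawn. Needs 2 to 3 N, stays where it is left. It can be drawn only while all three dials stand at the code.
- bolt_knob (a point): Middle of the bolt's upright round knob, 14 mm across, 28 mm tall (from 17 to 45 mm above the deck), at the right end of the deck (130 mm ahead of the box origin and 130 mm right of it when the bolt is home).
- lid (a joint): Lid of the box (rad): blue frame with a clear window, 160 by 320 by 8 mm; hinge line along y of the box, on the far rim, 80 mm behind (+x) the box origin, 100 mm above the bench. 0 = shut, 1.65 = open as far as it goes (just past upright). Stiff hinge: it stays at any angle; about 7 N at the handle lifts it.
- lid_handle (a point): Middle of the lid's handle: a round steel bar 10 mm thick and 110 mm long, along y of the box, 36 mm above the lid's top and 140 mm from the hinge towards the robot (44 mm above the hinge line when shut).
- charger: Grey three-bay charger, fixed. Origin: centre of the underside of its bay block; x away from the robot, y left. Bay block 170 (x) by 256 (y) by 35 mm high; a housing 60 mm high behind it. Bays 96 by 50 mm and 30 mm deep, long side along x, 76 mm apart along y, centres 22 mm behind (+x) the origin. A latch jams on a pack that is not fully down.
- bay0 (a point): Centre of the left bay's floor, 5 mm above the bench (30 mm below the charger's top); a pack fully down has its origin here. x, y along the bay's sides.
- bay1 (a point): Centre of the middle bay's floor, 5 mm above the bench (30 mm below the charger's top); a pack fully down has its origin here. x, y along the bay's sides.
- bay2 (a point): Centre of the right bay's floor, 5 mm above the bench (30 mm below the charger's top); a pack fully down has its origin here. x, y along the bay's sides.
- latch0 (a joint): Latch of the left bay (rad): steel lever 10 mm wide, 47 to 55 mm above the bench; its pivot is 38 mm ahead (-x) and 38 mm left (+y) of the bay's centre; a round post 10 mm across, 52 mm from the pivot, stands on it to 87 mm above the bench. 0 = open, pointing to -x of the charger; turns anticlockwise seen from above; 1.57 = shut, pointing to -y, across the pack's front step. Light, stays where left.
- latch1 (a joint): Latch of the middle bay (rad): steel lever 10 mm wide, 47 to 55 mm above the bench; its pivot is 38 mm ahead (-x) and 38 mm left (+y) of the bay's centre; a round post 10 mm across, 52 mm from the pivot, stands on it to 87 mm above the bench. 0 = open, pointing to -x of the charger; turns anticlockwise seen from above; 1.57 = shut, pointing to -y, across the pack's front step. Light, stays where left.
- latch2 (a joint): Latch of the right bay (rad): steel lever 10 mm wide, 47 to 55 mm above the bench; its pivot is 38 mm ahead (-x) and 38 mm left (+y) of the bay's centre; a round post 10 mm across, 52 mm from the pivot, stands on it to 87 mm above the bench. 0 = open, pointing to -x of the charger; turns anticlockwise seen from above; 1.57 = shut, pointing to -y, across the pack's front step. Light, stays where left.
- pack0: Black battery pack, 0.35 kg, symmetric. Origin: centre of its underside; z up. Foot 92 (x) by 46 (y) by 40 mm high; on its middle a grip block 40 (x) by 46 (y) mm, up to 85 mm, leaving a step 26 mm deep at each end. At the start it stands in the battery box, or is absent (two or three are there).
- pack1: Black battery pack, 0.35 kg, symmetric. Origin: centre of its underside; z up. Foot 92 (x) by 46 (y) by 40 mm high; on its middle a grip block 40 (x) by 46 (y) mm, up to 85 mm, leaving a step 26 mm deep at each end. At the start it stands in the battery box, or is absent (two or three are there).
- pack2: Black battery pack, 0.35 kg, symmetric. Origin: centre of its underside; z up. Foot 92 (x) by 46 (y) by 40 mm high; on its middle a grip block 40 (x) by 46 (y) mm, up to 85 mm, leaving a step 26 mm deep at each end. At the start it stands in the battery box, or is absent (two or three are there).
- sanding_block: Cork sanding block, 125 by 68 by 28 mm, bystander. Leave it alone.
- tape_roll: Roll of masking tape, 94 mm across, 30 mm high, bystander. Leave it alone.
- block_plane: Small steel hand plane, 165 by 48 by 45 mm, bystander. Leave it alone.
- resin_jar: Jar, 76 mm across, 95 mm high, bystander. Leave it alone.
- rasp: Foam rasp, steel blade and wooden handle, 245 by 28 by 24 mm, bystander. Leave it alone.
- side_fin: White surfboard fin lying flat, 115 by 90 mm, bystander. Leave it alone.

How it is judged (in metres and radians):
On the way, in this order (a step that is already met when the one before it is completed fails the run):
1. the three dials stand at 6, 2 and 7 (value of joint dial_l between 3.6199 and 3.9199 rad and value of joint dial_m between 1.1066 and 1.4066 rad and value of joint dial_r between 4.2482 and 4.5482 rad), for 0.2 s.
2. the bolt is drawn (value of joint bolt above 0.012 m), for 0.1 s.
3. the lid is open (value of joint lid above 0.8 rad), for 0.1 s.
4. every pack is fully down in a charger bay and its latch is shut (((distance between pack0 and bay0 below 0.007 m and value of joint latch0 above 1.35 rad) or (distance between pack0 and bay1 below 0.007 m and value of joint latch1 above 1.35 rad) or (distance between pack0 and bay2 below 0.007 m and value of joint latch2 above 1.35 rad)) and ((distance between pack1 and bay0 below 0.007 m and value of joint latch0 above 1.35 rad) or (distance between pack1 and bay1 below 0.007 m and value of joint latch1 above 1.35 rad) or (distance between pack1 and bay2 below 0.007 m and value of joint latch2 above 1.35 rad)) and ((distance between pack2 and bay0 below 0.007 m and value of joint latch0 above 1.35 rad) or (distance between pack2 and bay1 below 0.007 m and value of joint latch1 above 1.35 rad) or (distance between pack2 and bay2 below 0.007 m and value of joint latch2 above 1.35 rad))), for 0.2 s.
5. the lid is shut and the bolt is home (value of joint lid below 0.04 rad and value of joint bolt below 0.003 m), for 0.2 s.
At the end, for the whole second after the job is handed in: Every pack that is there rests fully down in a bay (origin within 7 mm of the bay's point) with that bay's latch shut (over 1.35 rad); the lid is shut (under 0.04 rad), the bolt home (under 3 mm), at least one dial more than 0.40 rad from its code number, all at rest (all of step 4 and all of step 5 and (not (value of joint dial_l between 3.3699 and 4.1699 rad) or not (value of joint dial_m between 0.8566 and 1.6566 rad) or not (value of joint dial_r between 3.9982 and 4.7982 rad)) and velocity of joint each of lid, dial_l, dial_m, dial_r below 0.05 rad/s and linear speed of each of pack0, pack1, pack2 below 0.02 m/s); the robot touches nothing.
It fails at once if a bystander is shoved more than 4 cm or tipped over (distance of any of sanding_block, tape_roll, block_plane, resin_jar, rasp, side_fin from where it was at the start of the episode above 0.04 m or angle between any of sanding_block, tape_roll, block_plane, resin_jar, rasp, side_fin's own z axis and vertical above 0.6 rad).
Of pack0, pack1, pack2 only 2 to 3 are there at a start; the rules pass over those that are not, and their reading is None.
At some moment in a run one of pack0, pack1, pack2 may be knocked a few centimetres aside while the robot is not near it.
It also fails if it takes over 210 s, if anything falls off the work surface, if the arm or the gripper's body presses on something with over 40 N, if the wrist force passes 120 N, or if a joint passes its speed limit or range.

### The arm

A 7-joint arm with a two-finger parallel gripper is mounted at the origin on the work surface. World frame = base frame: x ahead of the robot, y to its left, z up, the work surface at z = 0. Lengths are in mm, angles in degrees, forces in N, time in s.
With the tool pointing down it reaches from about 400 to 875 mm from the base axis. Payload 6.5 kg.
Tool frame: the origin (TCP) lies between the finger pads; the fingertips stand 25 mm ahead of it and the grasp point (between the pads) lies 6 mm ahead of it (arm.tcp_to_tips is the distance from the TCP to the fingertips, in mm); z points along the fingers, y is the direction in which the jaws open and shut (so a half turn about z gives the same grasp; the last joint's range is limited). The gripper opens to 88 mm and grips with 3 to 60 N. Pads are 18 mm wide; open, the fingers measure 123 mm over their backs; the gripper's body (75 mm by 187 mm) begins 45 mm behind the grasp point.
Start: joints at [-69.626, 30.733, -0.252, 88.115, 0.149, 61.152, -4.079], TCP at [266.106, 593.024, 263.716] pointing down, gripper open.
Joint ranges: [-154.64, 154.64], [-21.42, 123.67], [-72.66, 72.17], [13.99, 137.28], [-74.86, 254.86], [10.95, 109.41], [-158.01, 158.01]. Speed limits (degrees/s): [136.94, 136.94, 180, 180, 180, 180, 180].

### API

Orientations are given as [roll, pitch, yaw] about the fixed x, y, z axes, in that order (R = Rz(yaw) Ry(pitch) Rx(roll)).
In Python, from rig import telemetry, eyes, arm gives the robot as it stands.
- The arm moves only by the tool play_rows, never from a script. Its argument "increments" is a list of rows, each an object with "linear": the shift along the tool's x, y, z in m, a list of three; "twist": the turn, a rotation vector about the tool's x, y, z in rad, a list of three; "hand": the finger opening in m, from 0 to 0.0881. In form: [{"linear": [x, y, z], "twist": [rx, ry, rz], "hand": hand}, ...]. A call has 1 to 12 rows; each row is the pose to reach, as a shift and turn from the pose measured when the call began, along the tool's axes at that moment; what a row does not reach only later rows make up. A row lasts 1/10 s, in which the tool goes at most 50 mm and 8.59 degrees, less where a joint would pass 70% of its speed; a pose out of reach is approached as far as the arm can. A call with a gripper value outside its range is refused whole. The fingers move at their own pace and stop on an object; "squeeze" is the grip in N (left out, the last holds). Time passes only in rows, so rows that repeat a pose let the fingers close. It gives the time, the measured TCP pose, the force and the opening at its end, in the units of the state.
- telemetry.get_state(): the state, without advancing time (a new reading comes with each control period).
- eyes.get_image(name): name is "scene" or "top" or "wrist"; returns a dict with "color" (480x640x3 uint8, red, green, blue), "depth" (480x640 float32, mm along the optical axis (not along the pixel's ray), 0 where there is no reading), "fx", "fy", "cx", "cy" (pixels), "R" (3x3) and "t" (3): a world point X has camera coordinates R X + t. Camera axes: x right, y down, z forward; pixel columns grow to the right and rows downward; lengths in mm; the calibration is good to about 2 mm. A picture is of the moment at which its call begins.
- arm.finish_job(): hands the job in, once; it reports no verdict.
The state is a dict: "t": time; "joint_pos": joint angles; "joint_vel": joint speeds; "joint_torque": joint torques, N m; "tool_pos": TCP position; "eef_rot": TCP orientation; "force": force on the tool from outside, world axes, zero at the start; "ft_torque": the same for the moment, N m; "width": finger opening in mm.
Only numpy, scipy, OpenCV 4.12 (cv2) and the standard library are available. Lean on these libraries where they do the work, as an engineer would, in place of code of your own. Each camera call takes 0.05 s, during which the arm holds its last target. There are 200 camera calls.

## Working session

There is one attempt and no reset: what is moved stays moved. The work goes in short steps, Python scripts to look and compute and a tool call to move; the robot and the scene stay as the last step left them, time stands still between calls to the robot, and variables do not carry over. Pictures are saved under pics/ and viewed, about 12 in all and at most 16, crops included, and the job is handed in when it is done.

Besides the shell and the picture viewer there is one more tool, called as name(argument=value, ...), one argument or row to a line, values as JSON. play_rows: Moves the arm, as the interface text tells. Its arguments: {"type":"object","properties":{"increments":{"type":"array"},"squeeze":{"type":"number"}},"required":["increments"]}

```bash
mkdir -p pics; ls; cat > h.py <<'E'
import numpy as np, cv2
from rig import telemetry, eyes, arm
def snap(n,save=None):
    d=eyes.get_image(n)
    if save: cv2.imwrite('pics/'+save,d['color'][:,:,::-1])
    return d
def cloud(d):
    z=d['depth'].astype(float); v,u=np.mgrid[:480,:640]
    c=np.stack([(u-d['cx'])/d['fx']*z,(v-d['cy'])/d['fy']*z,z],-1)
    return (c-np.array(d['t']))@np.array(d['R'])
def ray(d,u,v,h):
    R=np.array(d['R']);t=np.array(d['t']);o=-R.T@t
    r=R.T@np.array([(u-d['cx'])/d['fx'],(v-d['cy'])/d['fy'],1]); return o+r*(h-o[2])/r[2]
def proj(d,X):
    c=np.array(d['R'])@np.array(X)+np.array(d['t']); return c[0]/c[2]*d['fx']+d['cx'],c[1]/c[2]*d['fy']+d['cy']
E
python3 - <<'E'
from h import *
print(telemetry.get_state())
for n in('scene','top'):
    d=snap(n,n+'0.png'); np.save(n+'.npy',d,allow_pickle=True); print(n,d['fx'],-np.array(d['R']).T@d['t'],np.round(d['R'],2).tolist())
E
```

```text
pics
{'t': 0.0, 'joint_pos': array([-69.62730851,  30.77710221,  -0.25434805,  88.16977153,
         0.14971111,  61.14972728,  -4.07927111]), 'joint_vel': array([-0.13549322, -0.07462149, -0.08723697,  0.00340087,  0.09064479,
        0.07368981,  0.00629364]), 'joint_torque': array([-1.62133292e-04, -5.70982969e+01,  9.90608186e-01, -2.51608479e+01,
       -5.62488323e-02,  1.78118044e-02,  1.49667858e-04]), 'tool_pos': array([265.88198899, 592.52453363, 262.84979118]), 'eef_rot': array([-1.79904034e+02,  7.70466436e-03,  1.55839030e+02]), 'force': array([-0.56924017, -0.96867832,  0.21624071]), 'ft_torque': array([ 0.01966677, -0.02572284, -0.04569468]), 'width': 88.07506312675518}
scene 457.07531430983437 [1267.51081568  197.52587945  961.83116666] [[-0.3, 0.96, 0.0], [0.71, 0.22, -0.67], [-0.64, -0.2, -0.74]]
top 440.74798251656443 [ 356.01566539  -10.93284858 1418.98306319] [[-0.02, -1.0, -0.02], [-0.99, 0.02, -0.13], [0.13, 0.02, -0.99]]
```

View pics/top0.png

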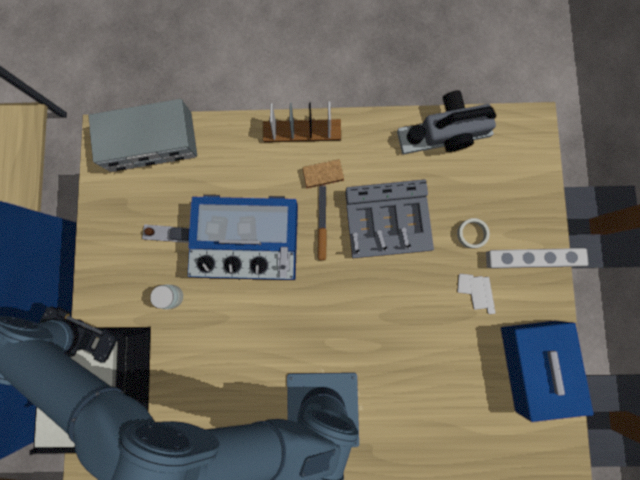

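View pics/scene0.png

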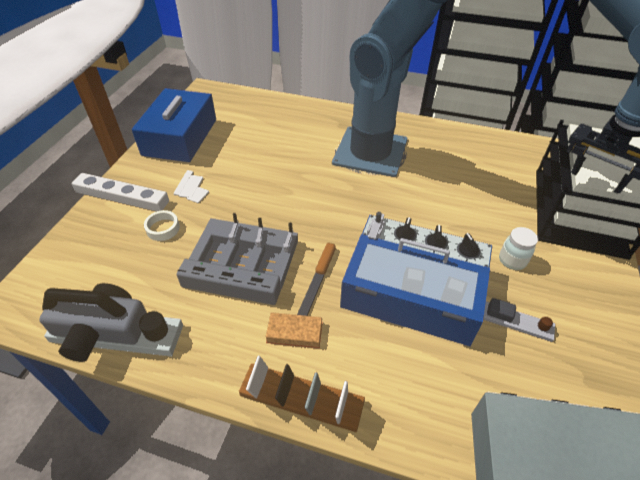

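The top view shows the blue box at about (243,238), with its dials at (206,263), (232,264) and (259,265) and the bolt knob near (283,262). The charger is at (390,218) with its latches open towards the robot. The scene view shows two packs through the window, at (414,278) and (455,290).

```bash
python3 - <<'E'
from h import *
d=np.load('top.npy',allow_pickle=True).item(); P=cloud(d)
for name,(u0,u1,v0,v1),(z0,z1) in [('boxall',(180,305,188,290),(90,114)),('charger',(335,440,175,265),(27,42)),('housing',(335,440,175,265),(52,66)),('lidtop',(180,305,188,256),(103,114))]:
    m=np.zeros((480,640),bool); m[v0:v1,u0:u1]=1
    m&=(P[...,2]>z0)&(P[...,2]<z1)
    q=P[m][:,:2].astype(np.float32); print(name,len(q),np.median(P[m][:,2]),cv2.minAreaRect(q))
hsv=cv2.cvtColor(d['color'],cv2.COLOR_RGB2HSV)
for n,(u,v) in dict(l=(206,263),m=(232,264),r=(259,265)).items():
    print(n,ray(d,u,v,130),P[v-2:v+3,u-2:u+3,2].max())
print('knob',ray(d,283,256,140))
c=d['color'][185:290,140:305]; cv2.imwrite('pics/boxcrop.png',cv2.resize(c,None,fx=4.5,fy=4.5,interpolation=cv2.INTER_CUBIC)[:,:,::-1])
E
```

```text
boxall 7937 106.00486568156781 ((529.341552734375, 236.20632934570312), (322.1125183105469, 253.43380737304688), 87.36836242675781)
charger 2757 34.61232355849482 ((606.06298828125, -204.51370239257812), (273.8872375488281, 283.3929443359375), 4.643040657043457)
housing 1542 59.062152908738454 ((588.7337646484375, -218.4440155029297), (215.06031799316406, 255.7495880126953), 3.9064831733703613)
lidtop 5146 107.36084136596156 ((562.4622802734375, 233.99143981933594), (321.40460205078125, 184.458251953125), 88.17349243164062)
l [448.26438232 335.05244057 130.        ] 138.36964704947488
m [443.7326131  258.19760858 130.        ] 140.53487482218955
r [439.15563559 178.66452653 130.        ] 1418.9830631889465
knob [463.26787968 106.99537375 140.        ]
```

View pics/boxcrop.png

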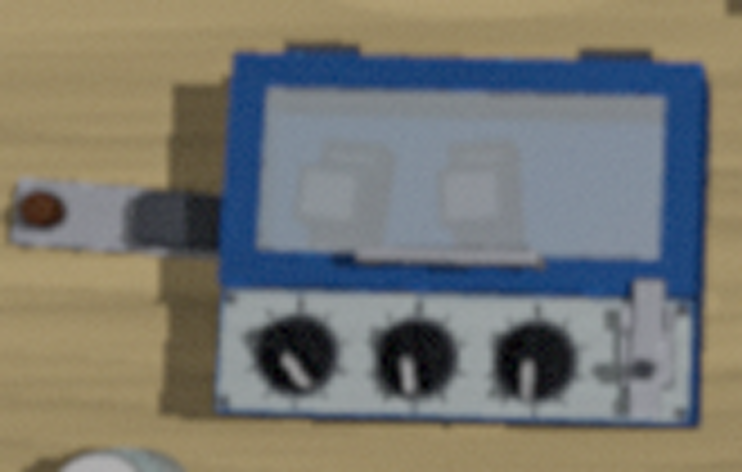

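```bash
cat >> h.py <<'E'
from scipy.spatial.transform import Rotation as Ro
def down(yaw,tilt=0): return Ro.from_euler('xyz',[180,tilt,yaw],degrees=True)
def cur():
    s=telemetry.get_state(); return s,Ro.from_euler('xyz',s['eef_rot'],degrees=True)
def go(p,yaw,tilt=0):
    s,R=cur(); l=R.inv().apply(np.array(p)-s['tool_pos'])/1e3; tw=(R.inv()*down(yaw,tilt)).as_rotvec()
    n=max(np.linalg.norm(l)/.05,np.degrees(np.linalg.norm(tw))/8.59)
    print('linear',np.round(l,4).tolist(),'twist',np.round(tw,4).tolist(),'rows>=%.1f'%n)
E
python3 - <<'E'
from h import *
go([430,240,330],177)
E
```

```text
linear [-0.294, -0.2546, -0.0666] twist [-0.0016, -0.0002, -0.3694] rows>=7.9
```

play_rows(
  increments=[
    {"linear": [-0.03,-0.025,-0.066],"twist": [0,0,-0.05],"hand": 0.088},
    {"linear": [-0.294,-0.2546,-0.0666],"twist": [0,0,-0.369],"hand": 0.088},
    {"linear": [-0.294,-0.2546,-0.0666],"twist": [0,0,-0.369],"hand": 0.088},
    {"linear": [-0.294,-0.2546,-0.0666],"twist": [0,0,-0.369],"hand": 0.088},
    {"linear": [-0.294,-0.2546,-0.0666],"twist": [0,0,-0.369],"hand": 0.088},
    {"linear": [-0.294,-0.2546,-0.0666],"twist": [0,0,-0.369],"hand": 0.088},
    {"linear": [-0.294,-0.2546,-0.0666],"twist": [0,0,-0.369],"hand": 0.088},
    {"linear": [-0.294,-0.2546,-0.0666],"twist": [0,0,-0.369],"hand": 0.088},
    {"linear": [-0.294,-0.2546,-0.0666],"twist": [0,0,-0.369],"hand": 0.088},
    {"linear": [-0.294,-0.2546,-0.0666],"twist": [0,0,-0.369],"hand": 0.088},
    {"linear": [-0.294,-0.2546,-0.0666],"twist": [0,0,-0.369],"hand": 0.088},
    {"linear": [-0.294,-0.2546,-0.0666],"twist": [0,0,-0.369],"hand": 0.088},
  ],
)

```text
t: 1.3
tool_pos: [429.0, 241.8, 329.7]
eef_rot: [-179.9, -0.1, 177.1]
force: [0.2, 0.1, 0.1]
width: 88.0
```

```bash
python3 - <<'E'
from h import *
s,_=cur(); print(s['tool_pos'],s['eef_rot'],s['joint_pos'],s['t'])
d=snap('wrist','w1.png'); np.save('w1.npy',d,allow_pickle=True); print(-np.array(d['R']).T@d['t'],np.round(d['R'],2).tolist())
E
```

```text
[429.04958653 241.78276183 329.69487046] [-1.79931703e+02 -6.46821598e-02  1.77147345e+02] [-37.92044684  11.07030864   3.76580925 107.18629366  -0.8018658
  61.86183318  53.30220534] 1.3
[356.69017359 245.86134658 450.40594311] [[0.05, 1.0, -0.0], [0.96, -0.05, 0.28], [0.28, -0.02, -0.96]]
```

View pics/w1.png

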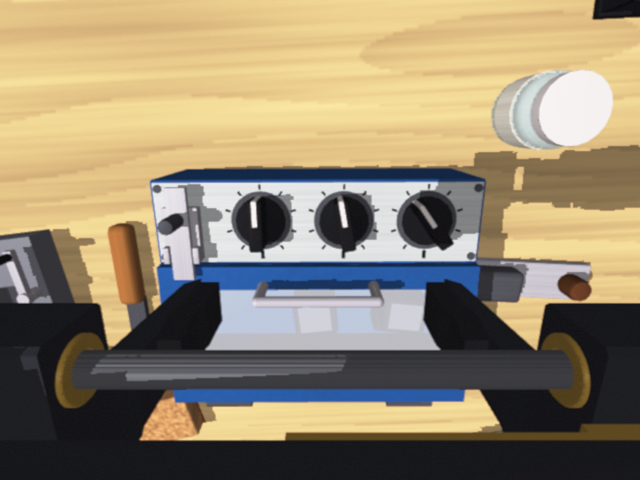

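The wrist view shows the dial discs at about (261,220) R, (344,219) M and (427,219) L, with pointers at roughly 5, 5 and 4. The bolt knob is at (172,223) and the handle bar runs from (253,300) to (382,300).

```bash
python3 - <<'E'
from h import *
d=np.load('w1.npy',allow_pickle=True).item(); P=cloud(d)
g=cv2.cvtColor(d['color'],cv2.COLOR_RGB2GRAY)
# dark dials inside deck window
m=np.zeros_like(g); m[186:258,200:475]=(g[186:258,200:475]<75)*255
m=cv2.morphologyEx(m,cv2.MORPH_OPEN,np.ones((5,5)))
n,lab,st,ce=cv2.connectedComponentsWithStats(m)
for i in range(1,n):
    if st[i,4]>500: print(st[i],ce[i])
hs=cv2.cvtColor(d['color'],cv2.COLOR_RGB2HSV)
for nm,(u,v) in dict(r=(261,220),m=(344,219),l=(427,219)).items(): print(nm,ray(d,u,v,106))
# bar tops by depth
for nm,(u,v) in dict(r=(261,220),m=(344,219),l=(427,219)).items():
    w=np.zeros(g.shape,bool); w[v-40:v+45,u-38:u+38]=1; w&=(P[...,2]>128)&(P[...,2]<142)
    q=P[w][:,:2].astype(np.float32); print(nm,len(q),np.median(P[w][:,2]),cv2.minAreaRect(q))
w=np.zeros(g.shape,bool); w[195:250,150:190]=1; w&=(P[...,2]>138)&(P[...,2]<150); print('knob',w.sum(),P[w].mean(0))
w=np.zeros(g.shape,bool); w[275:315,245:392]=1; w&=(P[...,2]>140)&(P[...,2]<155); q=P[w]; print('handle',w.sum(),cv2.minAreaRect(q[:,:2].astype(np.float32)),np.median(q[:,2]))
w=np.zeros(g.shape,bool); w[160:270,140:500]=1; w&=(P[...,2]>96)&(P[...,2]<104);q=P[w];print('deck',cv2.minAreaRect(q[:,:2].astype(np.float32)),np.median(q[:,2]))
E
```

```text
[ 402  191   54   58 2179] [429.85084901 220.48646168]
[ 236  195   54   57 2069] [263.62397293 222.48332528]
[ 319  194   54   57 2074] [346.20250723 221.39874638]
r [438.42185823 182.56860882 106.        ]
m [441.40024348 261.68976561 106.        ]
l [445.35270353 340.64689381 106.        ]
r 813 135.50324082794918 ((437.70404052734375, 181.73309326171875), (13.377057075500488, 46.502864837646484), 86.83562469482422)
m 754 135.56916308600535 ((441.6648864746094, 261.1066589355469), (46.89352035522461, 12.988224983215332), 7.8465423583984375)
l 790 135.49275901826408 ((445.6923522949219, 339.8686218261719), (46.96790313720703, 13.036922454833984), 33.02674865722656)
knob 245 [430.9218473  108.31436749 144.22892212]
handle 1508 ((507.4521484375, 233.66148376464844), (118.76209259033203, 10.763374328613281), 87.56490325927734) 147.56456216755478
deck ((445.7181091308594, 236.42214965820312), (319.7159118652344, 86.20954132080078), 87.3110580444336) 100.24984713580821
```

```bash
python3 - <<'E'
from h import *
go([445.5,340,185],213)
go([445.5,340,135],213)
E
```

```text
linear [-0.0117, 0.0992, 0.1445] twist [-0.001, -0.0015, -0.6256] rows>=4.2
linear [-0.0118, 0.0992, 0.1945] twist [-0.001, -0.0015, -0.6256] rows>=4.4
```

play_rows(
  increments=[
    {"linear": [-0.0117,0.0992,0.12],"twist": [-0.001,-0.0015,-0.6256],"hand": 0.045},
    {"linear": [-0.0117,0.0992,0.12],"twist": [-0.001,-0.0015,-0.6256],"hand": 0.045},
    {"linear": [-0.0117,0.0992,0.12],"twist": [-0.001,-0.0015,-0.6256],"hand": 0.045},
    {"linear": [-0.0117,0.0992,0.12],"twist": [-0.001,-0.0015,-0.6256],"hand": 0.045},
    {"linear": [-0.0117,0.0992,0.12],"twist": [-0.001,-0.0015,-0.6256],"hand": 0.045},
    {"linear": [-0.0117,0.0992,0.14],"twist": [-0.001,-0.0015,-0.6256],"hand": 0.045},
    {"linear": [-0.0117,0.0992,0.17],"twist": [-0.001,-0.0015,-0.6256],"hand": 0.045},
    {"linear": [-0.0117,0.0992,0.194],"twist": [-0.001,-0.0015,-0.6256],"hand": 0.045},
    {"linear": [-0.0117,0.0992,0.194],"twist": [-0.001,-0.0015,-0.6256],"hand": 0.045},
    {"linear": [-0.0117,0.0992,0.194],"twist": [-0.001,-0.0015,-0.6256],"hand": 0.045},
  ],
  squeeze=20,
)

```text
t: 2.35
tool_pos: [445.8, 340.2, 136.7]
eef_rot: [-180.0, 0.1, -147.1]
force: [-0.5, -0.1, 0.1]
width: 45.1
```

play_rows(
  increments=[
    {"linear": [0,0,0],"twist": [0,0,0],"hand": 0.005},
    {"linear": [0,0,0],"twist": [0,0,0],"hand": 0.005},
    {"linear": [0,0,0],"twist": [0,0,0],"hand": 0.005},
    {"linear": [0,0,0],"twist": [0,0,0],"hand": 0.005},
    {"linear": [0,0,0],"twist": [0,0,0],"hand": 0.005},
  ],
  squeeze=20,
)

```text
t: 2.85
tool_pos: [446.2, 340.0, 137.2]
eef_rot: [-180.0, 0.1, -147.1]
force: [0.7, -1.1, 4.9]
width: 12.6
```

play_rows(
  increments=[
    {"linear": [0,0,0],"twist": [0,0,0.12],"hand": 0.005},
    {"linear": [0,0,0],"twist": [0,0,0.24],"hand": 0.005},
    {"linear": [0,0,0],"twist": [0,0,0.36],"hand": 0.005},
    {"linear": [0,0,0],"twist": [0,0,0.48],"hand": 0.005},
    {"linear": [0,0,0],"twist": [0,0,0.6],"hand": 0.005},
    {"linear": [0,0,0],"twist": [0,0,0.72],"hand": 0.005},
    {"linear": [0,0,0],"twist": [0,0,0.84],"hand": 0.005},
    {"linear": [0,0,0],"twist": [0,0,0.96],"hand": 0.005},
    {"linear": [0,0,0],"twist": [0,0,1.08],"hand": 0.005},
    {"linear": [0,0,0],"twist": [0,0,1.2],"hand": 0.005},
    {"linear": [0,0,0],"twist": [0,0,1.25],"hand": 0.005},
    {"linear": [0,0,0],"twist": [0,0,1.25],"hand": 0.005},
  ],
)

```text
t: 4.05
tool_pos: [446.3, 342.3, 137.3]
eef_rot: [179.7, 0.0, 141.3]
force: [0.9, 5.7, -3.1]
width: 12.9
```

play_rows(
  increments=[
    {"linear": [0,0,0],"twist": [0,0,0],"hand": 0.04},
    {"linear": [0,0,0],"twist": [0,0,0],"hand": 0.04},
    {"linear": [0,0,0],"twist": [0,0,0],"hand": 0.04},
    {"linear": [0,0,-0.03],"twist": [0,0,0],"hand": 0.04},
    {"linear": [0,0,-0.055],"twist": [0,0,0],"hand": 0.04},
    {"linear": [0,0,-0.055],"twist": [0,0,0],"hand": 0.04},
  ],
)

```text
t: 4.65
tool_pos: [447.9, 342.9, 195.3]
eef_rot: [179.4, 0.1, 141.2]
force: [1.1, 0.3, -0.6]
width: 39.8
```

```bash
python3 - <<'E'
from h import *
s,_=cur();print(s['joint_pos'][6])
go([438,182,185],176.8)
go([438,182,136],176.8)
E
```

```text
18.021318517070945
linear [-0.093, -0.1318, 0.0091] twist [0.0092, 0.0042, -0.6209] rows>=4.1
linear [-0.0929, -0.1322, 0.0581] twist [0.0092, 0.0042, -0.6209] rows>=4.1
```

play_rows(
  increments=[
    {"linear": [-0.093,-0.1318,0.0],"twist": [0.009,0.004,-0.6209],"hand": 0.045},
    {"linear": [-0.093,-0.1318,0.0],"twist": [0.009,0.004,-0.6209],"hand": 0.045},
    {"linear": [-0.093,-0.1318,0.0],"twist": [0.009,0.004,-0.6209],"hand": 0.045},
    {"linear": [-0.093,-0.1318,0.0],"twist": [0.009,0.004,-0.6209],"hand": 0.045},
    {"linear": [-0.093,-0.1318,0.0],"twist": [0.009,0.004,-0.6209],"hand": 0.045},
    {"linear": [-0.093,-0.132,0.03],"twist": [0.009,0.004,-0.6209],"hand": 0.045},
    {"linear": [-0.093,-0.132,0.058],"twist": [0.009,0.004,-0.6209],"hand": 0.045},
    {"linear": [-0.093,-0.132,0.058],"twist": [0.009,0.004,-0.6209],"hand": 0.045},
    {"linear": [-0.093,-0.132,0.058],"twist": [0.009,0.004,-0.6209],"hand": 0.005},
    {"linear": [-0.093,-0.132,0.058],"twist": [0.009,0.004,-0.6209],"hand": 0.005},
    {"linear": [-0.093,-0.132,0.058],"twist": [0.009,0.004,-0.6209],"hand": 0.005},
    {"linear": [-0.093,-0.132,0.058],"twist": [0.009,0.004,-0.6209],"hand": 0.005},
  ],
)

```text
t: 5.85
tool_pos: [438.5, 182.5, 136.9]
eef_rot: [179.9, 0.1, 176.8]
force: [-0.0, -1.1, 1.9]
width: 14.8
```

play_rows(
  increments=[
    {"linear": [0,0,0],"twist": [0,0,0.12],"hand": 0.005},
    {"linear": [0,0,0],"twist": [0,0,0.24],"hand": 0.005},
    {"linear": [0,0,0],"twist": [0,0,0.36],"hand": 0.005},
    {"linear": [0,0,0],"twist": [0,0,0.48],"hand": 0.005},
    {"linear": [0,0,0],"twist": [0,0,0.6],"hand": 0.005},
    {"linear": [0,0,0],"twist": [0,0,0.72],"hand": 0.005},
    {"linear": [0,0,0],"twist": [0,0,0.84],"hand": 0.005},
    {"linear": [0,0,0],"twist": [0,0,0.96],"hand": 0.005},
    {"linear": [0,0,0],"twist": [0,0,1.08],"hand": 0.005},
    {"linear": [0,0,0],"twist": [0,0,1.2],"hand": 0.005},
    {"linear": [0,0,0],"twist": [0,0,1.25],"hand": 0.005},
    {"linear": [0,0,0],"twist": [0,0,1.25],"hand": 0.005},
  ],
)

```text
t: 7.05
tool_pos: [440.0, 183.3, 137.0]
eef_rot: [179.7, -0.0, 105.1]
force: [7.1, 2.7, -12.4]
width: 12.7
```

play_rows(
  increments=[
    {"linear": [0,0,0],"twist": [0,0,0],"hand": 0.04},
    {"linear": [0,0,0],"twist": [0,0,0],"hand": 0.04},
    {"linear": [0,0,0],"twist": [0,0,0],"hand": 0.04},
    {"linear": [0,0,-0.03],"twist": [0,0,0],"hand": 0.04},
    {"linear": [0,0,-0.055],"twist": [0,0,0],"hand": 0.04},
    {"linear": [0,0,-0.055],"twist": [0,0,0],"hand": 0.04},
  ],
)

```text
t: 7.65
tool_pos: [441.3, 183.8, 194.6]
eef_rot: [179.4, -0.1, 105.1]
force: [1.2, 0.9, -0.2]
width: 40.0
```

```bash
python3 - <<'E'
from h import *
s,_=cur();print(s['joint_pos'])
go([441.6,261.3,190],7.9)
E
```

```text
[-53.52850427  21.65446838  31.17991635 118.86972286 -16.32669344
  42.94731898   2.89269244]
linear [0.0747, 0.0204, 0.005] twist [0.0057, -0.0101, 1.6961] rows>=11.3
```

play_rows(
  increments=[
    {"linear": [0.0747,0.0204,0.0],"twist": [0.001,-0.001,0.15],"hand": 0.045},
    {"linear": [0.0747,0.0204,0.0],"twist": [0.001,-0.002,0.3],"hand": 0.045},
    {"linear": [0.0747,0.0204,0.0],"twist": [0.001,-0.003,0.45],"hand": 0.045},
    {"linear": [0.0747,0.0204,0.0],"twist": [0.001,-0.004,0.6],"hand": 0.045},
    {"linear": [0.0747,0.0204,0.0],"twist": [0.002,-0.005,0.75],"hand": 0.045},
    {"linear": [0.0747,0.0204,0.0],"twist": [0.003,-0.006,0.9],"hand": 0.045},
    {"linear": [0.0747,0.0204,0.0],"twist": [0.003,-0.007,1.05],"hand": 0.045},
    {"linear": [0.0747,0.0204,0.0],"twist": [0.004,-0.008,1.2],"hand": 0.045},
    {"linear": [0.0747,0.0204,0.0],"twist": [0.005,-0.009,1.35],"hand": 0.045},
    {"linear": [0.0747,0.0204,0.0],"twist": [0.005,-0.01,1.5],"hand": 0.045},
    {"linear": [0.0747,0.0204,0.0],"twist": [0.006,-0.01,1.64],"hand": 0.045},
    {"linear": [0.0747,0.0204,0.0],"twist": [0.006,-0.01,1.696],"hand": 0.045},
  ],
)

```text
t: 8.85
tool_pos: [441.0, 261.0, 194.1]
eef_rot: [180.0, 0.1, 7.6]
force: [0.5, -0.4, -0.6]
width: 44.9
```

```bash
python3 - <<'E'
from h import *
go([441.6,261.3,136],7.9)
s,_=cur();print(s['joint_pos'])
# check dial readings from wrist view
d=snap('wrist','w2.png'); P=cloud(d)
for nm,c in dict(r=(438,182),m=(441.6,261.3),l=(445.5,340.1)).items():
    w=(np.hypot(P[...,0]-c[0],P[...,1]-c[1])<30)&(P[...,2]>128)&(P[...,2]<142)
    q=P[w][:,:2].astype(np.float32); print(nm,len(q),cv2.minAreaRect(q) if len(q) else '')
E
```

```text
linear [0.0007, -0.0002, 0.0581] twist [0.0006, 0.0012, -0.0045] rows>=1.2
[-76.52667804  33.23080919  54.85881832 114.39494883 -35.30464255
  50.80890957 -84.82182783]
r 2398 ((439.7836608886719, 184.08383178710938), (14.088844299316406, 46.4267578125), 15.153675079345703)
m 2120 ((442.23785400390625, 261.1383972167969), (46.203243255615234, 12.897453308105469), 7.807241916656494)
l 2367 ((446.0892639160156, 342.44061279296875), (13.108672142028809, 47.15676498413086), 51.33015823364258)
```

play_rows(
  increments=[
    {"linear": [0.0007,0,0.03],"twist": [0,0,0],"hand": 0.045},
    {"linear": [0.0007,0,0.058],"twist": [0,0,0],"hand": 0.045},
    {"linear": [0.0007,0,0.058],"twist": [0,0,0],"hand": 0.045},
    {"linear": [0.0007,0,0.058],"twist": [0,0,0],"hand": 0.005},
    {"linear": [0.0007,0,0.058],"twist": [0,0,0],"hand": 0.005},
    {"linear": [0.0007,0,0.058],"twist": [0,0,0],"hand": 0.005},
    {"linear": [0.0007,0,0.058],"twist": [0,0,0],"hand": 0.005},
    {"linear": [0.0007,0,0.058],"twist": [0,0,0],"hand": 0.005},
  ],
)

```text
t: 9.7
tool_pos: [441.8, 260.9, 136.7]
eef_rot: [180.0, 0.0, 7.6]
force: [-1.4, -1.2, 4.3]
width: 13.2
```

play_rows(
  increments=[
    {"linear": [0,0,0],"twist": [0,0,-0.14],"hand": 0.005},
    {"linear": [0,0,0],"twist": [0,0,-0.28],"hand": 0.005},
    {"linear": [0,0,0],"twist": [0,0,-0.42],"hand": 0.005},
    {"linear": [0,0,0],"twist": [0,0,-0.56],"hand": 0.005},
    {"linear": [0,0,0],"twist": [0,0,-0.7],"hand": 0.005},
    {"linear": [0,0,0],"twist": [0,0,-0.84],"hand": 0.005},
    {"linear": [0,0,0],"twist": [0,0,-0.98],"hand": 0.005},
    {"linear": [0,0,0],"twist": [0,0,-1.12],"hand": 0.005},
    {"linear": [0,0,0],"twist": [0,0,-1.26],"hand": 0.005},
    {"linear": [0,0,0],"twist": [0,0,-1.4],"hand": 0.005},
  ],
)

```text
t: 10.7
tool_pos: [444.1, 258.8, 136.8]
eef_rot: [179.8, 0.1, 88.0]
force: [8.0, -4.7, -8.3]
width: 13.0
```

```bash
python3 - <<'E'
from h import *
go([441.6,261.3,136],105.25)
s,_=cur();print(s['joint_pos'],s['eef_rot'],s['width'])
E
```

```text
linear [0.0024, -0.0025, 0.0008] twist [0.0033, 0.0029, -0.3012] rows>=2.0
[-57.56033606  30.96789125  28.47018458 115.34372185 -22.57825083
  38.95344795 -16.73401866] [1.79786586e+02 1.33179521e-01 8.79943144e+01] 12.973041207166261
```

play_rows(
  increments=[
    {"linear": [0.001,-0.001,0],"twist": [0,0,-0.14],"hand": 0.005},
    {"linear": [0.002,-0.002,0],"twist": [0,0,-0.28],"hand": 0.005},
    {"linear": [0.002,-0.002,0],"twist": [0,0,-0.3],"hand": 0.005},
    {"linear": [0.002,-0.002,0],"twist": [0,0,-0.3],"hand": 0.005},
    {"linear": [0.002,-0.002,0],"twist": [0,0,-0.3],"hand": 0.04},
    {"linear": [0.002,-0.002,0],"twist": [0,0,-0.3],"hand": 0.04},
    {"linear": [0.002,-0.002,0],"twist": [0,0,-0.3],"hand": 0.04},
    {"linear": [0.002,-0.002,-0.04],"twist": [0,0,-0.3],"hand": 0.04},
    {"linear": [0.002,-0.002,-0.08],"twist": [0,0,-0.3],"hand": 0.04},
    {"linear": [0.002,-0.002,-0.08],"twist": [0,0,-0.3],"hand": 0.04},
  ],
)

```text
t: 11.7
tool_pos: [444.2, 262.7, 221.2]
eef_rot: [179.4, -0.0, 105.2]
force: [0.7, 0.2, -0.0]
width: 40.0
```

```bash
python3 - <<'E'
from h import *
s,_=cur();print(s['joint_pos'])
d=snap('wrist','w3.png'); P=cloud(d)
for nm,c in dict(r=(438,182),m=(441.6,261.3),l=(445.5,340.1)).items():
    w=(np.hypot(P[...,0]-c[0],P[...,1]-c[1])<30)&(P[...,2]>128)&(P[...,2]<142)
    q=P[w][:,:2].astype(np.float32); print(nm,len(q),cv2.minAreaRect(q) if len(q) else '')
w=(np.hypot(P[...,0]-432,P[...,1]-108)<15)&(P[...,2]>140)&(P[...,2]<150); print('knob',w.sum(),P[w].mean(0))
go([432,108,200],177)
E
```

```text
[-58.29216699  22.30832862  28.23972862 112.28412201 -13.75498395
  48.10012914  -7.49980941]
r 548 ((439.58355712890625, 184.22792053222656), (13.148467063903809, 47.43959045410156), 15.360834121704102)
m 1656 ((444.5912170410156, 259.7208251953125), (12.840892791748047, 46.15302276611328), 14.728174209594727)
l 2228 ((445.9773864746094, 342.63616943359375), (13.145729064941406, 46.632999420166016), 51.27579116821289)
knob 0 [nan nan nan]
linear [-0.146, -0.0512, 0.0187] twist [0.0057, 0.0051, -1.2528] rows>=8.4<stdin>:7: RuntimeWarning: Mean of empty slice.
  ret = um.true_divide(
```

View pics/w3.png

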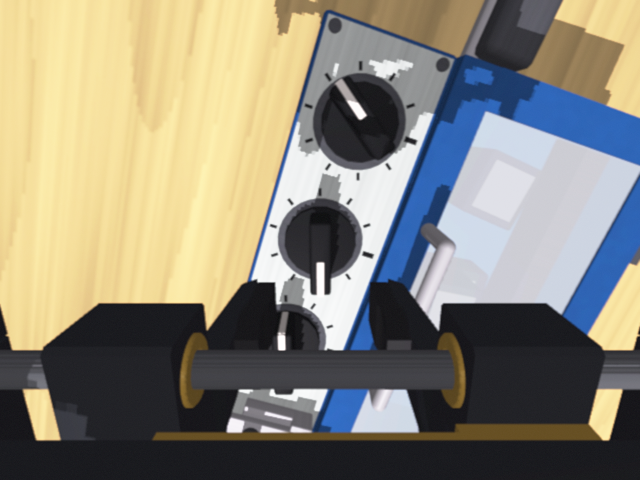

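M's pointer is 2 clicks clockwise of the long tick, and R and L stand at 7 and 6. The bar angles agree to within 1°. Next is the bolt.

play_rows(
  increments=[
    {"linear": [-0.146,-0.0512,0.01],"twist": [0.001,0.001,-0.15],"hand": 0.045},
    {"linear": [-0.146,-0.0512,0.01],"twist": [0.001,0.001,-0.3],"hand": 0.045},
    {"linear": [-0.146,-0.0512,0.01],"twist": [0.002,0.002,-0.45],"hand": 0.045},
    {"linear": [-0.146,-0.0512,0.01],"twist": [0.003,0.002,-0.6],"hand": 0.045},
    {"linear": [-0.146,-0.0512,0.01],"twist": [0.004,0.003,-0.75],"hand": 0.045},
    {"linear": [-0.146,-0.0512,0.01],"twist": [0.005,0.003,-0.9],"hand": 0.045},
    {"linear": [-0.146,-0.0512,0.018],"twist": [0.005,0.004,-1.05],"hand": 0.045},
    {"linear": [-0.146,-0.0512,0.018],"twist": [0.006,0.005,-1.2],"hand": 0.045},
    {"linear": [-0.146,-0.0512,0.018],"twist": [0.006,0.005,-1.253],"hand": 0.045},
    {"linear": [-0.146,-0.0512,0.018],"twist": [0.006,0.005,-1.253],"hand": 0.045},
  ],
)

```text
t: 12.75
tool_pos: [431.0, 107.9, 199.7]
eef_rot: [-180.0, -0.1, 177.1]
force: [0.3, 0.5, 0.0]
width: 45.2
```

```bash
python3 - <<'E'
from h import *
s,_=cur();print(s['joint_pos'])
d=snap('wrist','w4.png'); P=cloud(d)
w=(np.hypot(P[...,0]-432,P[...,1]-108)<15)&(P[...,2]>138)&(P[...,2]<150); print('knob',w.sum(),np.median(P[w],0),P[w].min(0),P[w].max(0))
go([431.5,107.7,146],177)
E
```

```text
[-32.94989994  16.58545065  15.30532274 121.98607047  -6.4286308
  42.29612089  73.57162432]
knob 612 [430.20632566 107.00231353 144.7862302 ] [424.63940296 100.09513546 138.11031605] [438.10098315 113.64647902 146.84995065]
linear [-0.0004, -0.0002, 0.0539] twist [-0.0007, -0.0017, -0.0012] rows>=1.1
```

play_rows(
  increments=[
    {"linear": [0,0,0.03],"twist": [0,0,0],"hand": 0.045},
    {"linear": [0,0,0.053],"twist": [0,0,0],"hand": 0.045},
    {"linear": [0,0,0.053],"twist": [0,0,0],"hand": 0.045},
    {"linear": [0,0,0.053],"twist": [0,0,0],"hand": 0.005},
    {"linear": [0,0,0.053],"twist": [0,0,0],"hand": 0.005},
    {"linear": [0,0,0.053],"twist": [0,0,0],"hand": 0.005},
    {"linear": [0,0,0.053],"twist": [0,0,0],"hand": 0.005},
    {"linear": [0,0,0.053],"twist": [0,0,0],"hand": 0.005},
  ],
)

```text
t: 13.6
tool_pos: [431.5, 106.7, 147.6]
eef_rot: [-179.9, -0.0, 176.9]
force: [-0.4, -6.1, 5.5]
width: 13.2
```

play_rows(
  increments=[
    {"linear": [0.004,0,0],"twist": [0,0,0],"hand": 0.005},
    {"linear": [0.008,0,0],"twist": [0,0,0],"hand": 0.005},
    {"linear": [0.012,0,0],"twist": [0,0,0],"hand": 0.005},
    {"linear": [0.016,0,0],"twist": [0,0,0],"hand": 0.005},
    {"linear": [0.018,0,0],"twist": [0,0,0],"hand": 0.005},
    {"linear": [0.018,0,0],"twist": [0,0,0],"hand": 0.005},
  ],
)

```text
t: 14.2
tool_pos: [415.3, 107.5, 147.8]
eef_rot: [-179.9, 0.2, 176.8]
force: [8.3, -3.7, -9.5]
width: 13.4
```

play_rows(
  increments=[
    {"linear": [-0.001,0,0],"twist": [0,0,0],"hand": 0.045},
    {"linear": [-0.001,0,0],"twist": [0,0,0],"hand": 0.045},
    {"linear": [-0.001,0,0],"twist": [0,0,0],"hand": 0.045},
    {"linear": [-0.001,0,-0.04],"twist": [0,0,0],"hand": 0.045},
    {"linear": [-0.001,0,-0.08],"twist": [0,0,0],"hand": 0.045},
    {"linear": [-0.001,0,-0.08],"twist": [0,0,0],"hand": 0.045},
  ],
)

```text
t: 14.8
tool_pos: [418.2, 108.7, 231.8]
eef_rot: [179.8, 0.6, 176.9]
force: [1.1, 0.3, -0.5]
width: 44.9
```

```bash
python3 - <<'E'
from h import *
go([507.5,233.7,220],87.25)
for th in np.arange(.1,1.61,.1):
    x=-140*np.cos(th)+44*np.sin(th)+140; z=140*np.sin(th)+44*np.cos(th)-44
    print('%.1f: [0,%.3f,%.3f]'%(th,x/1e3,-z/1e3),end=' ')
E
```

```text
linear [-0.0822, 0.1297, 0.013] twist [0.0101, 0.0057, 1.5639] rows>=10.4
0.1: [0,0.005,-0.014] 0.2: [0,0.012,-0.027] 0.3: [0,0.019,-0.039] 0.4: [0,0.028,-0.051] 0.5: [0,0.038,-0.062] 0.6: [0,0.049,-0.071] 0.7: [0,0.061,-0.080] 0.8: [0,0.074,-0.087] 0.9: [0,0.087,-0.093] 1.0: [0,0.101,-0.098] 1.1: [0,0.116,-0.101] 1.2: [0,0.130,-0.102] 1.3: [0,0.145,-0.103] 1.4: [0,0.160,-0.101] 1.5: [0,0.174,-0.099] 1.6: [0,0.188,-0.095]
```

play_rows(
  increments=[
    {"linear": [-0.0822,0.1297,0.0],"twist": [0.001,0.001,0.15],"hand": 0.045},
    {"linear": [-0.0822,0.1297,0.0],"twist": [0.002,0.001,0.3],"hand": 0.045},
    {"linear": [-0.0822,0.1297,0.0],"twist": [0.003,0.002,0.45],"hand": 0.045},
    {"linear": [-0.0822,0.1297,0.0],"twist": [0.004,0.002,0.6],"hand": 0.045},
    {"linear": [-0.0822,0.1297,0.0],"twist": [0.005,0.003,0.75],"hand": 0.045},
    {"linear": [-0.0822,0.1297,0.0],"twist": [0.006,0.004,0.9],"hand": 0.045},
    {"linear": [-0.0822,0.1297,0.0],"twist": [0.007,0.004,1.05],"hand": 0.045},
    {"linear": [-0.0822,0.1297,0.0],"twist": [0.008,0.005,1.2],"hand": 0.045},
    {"linear": [-0.0822,0.1297,0.0],"twist": [0.01,0.006,1.35],"hand": 0.045},
    {"linear": [-0.0822,0.1297,0.013],"twist": [0.01,0.006,1.5],"hand": 0.045},
    {"linear": [-0.0822,0.1297,0.013],"twist": [0.01,0.006,1.564],"hand": 0.045},
    {"linear": [-0.0822,0.1297,0.013],"twist": [0.01,0.006,1.564],"hand": 0.045},
  ],
)

```text
t: 16.0
tool_pos: [506.6, 233.8, 218.9]
eef_rot: [-179.9, 0.1, 87.3]
force: [-0.4, -0.1, 0.1]
width: 45.1
```

```bash
python3 - <<'E'
from h import *
go([508,233.7,149.5],87.25)
s,_=cur();print(s['joint_pos'])
E
```

```text
linear [0.0, 0.0016, 0.0694] twist [-0.002, 0.0009, 0.0] rows>=1.4
[-54.60985059  28.02124857  33.4694028  106.07141662 -19.27210195
  51.73711647 -14.83793131]
```

play_rows(
  increments=[
    {"linear": [0,0.0015,0.03],"twist": [-0.002,0,0],"hand": 0.045},
    {"linear": [0,0.0015,0.07],"twist": [-0.002,0,0],"hand": 0.045},
    {"linear": [0,0.0015,0.07],"twist": [-0.002,0,0],"hand": 0.045},
    {"linear": [0,0.0015,0.07],"twist": [-0.002,0,0],"hand": 0.003},
    {"linear": [0,0.0015,0.07],"twist": [-0.002,0,0],"hand": 0.003},
    {"linear": [0,0.0015,0.07],"twist": [-0.002,0,0],"hand": 0.003},
    {"linear": [0,0.0015,0.07],"twist": [-0.002,0,0],"hand": 0.003},
    {"linear": [0,0.0015,0.07],"twist": [-0.002,0,0],"hand": 0.003},
  ],
  squeeze=25,
)

```text
t: 16.8
tool_pos: [508.2, 234.0, 149.8]
eef_rot: [180.0, -0.0, 87.3]
force: [-0.2, -0.3, 6.6]
width: 8.3
```

play_rows(
  increments=[
    {"linear": [0,0.002,-0.007],"twist": [0,0,0],"hand": 0.003},
    {"linear": [0,0.005,-0.014],"twist": [0,0,0],"hand": 0.003},
    {"linear": [0,0.008,-0.02],"twist": [0,0,0],"hand": 0.003},
    {"linear": [0,0.012,-0.027],"twist": [0,0,0],"hand": 0.003},
    {"linear": [0,0.019,-0.039],"twist": [0,0,0],"hand": 0.003},
    {"linear": [0,0.028,-0.051],"twist": [0,0,0],"hand": 0.003},
    {"linear": [0,0.028,-0.051],"twist": [0,0,0],"hand": 0.003},
  ],
)

```text
t: 17.5
tool_pos: [539.4, 232.5, 202.8]
eef_rot: [179.6, -0.1, 87.2]
force: [7.7, -0.3, -6.0]
width: 8.3
```

play_rows(
  increments=[
    {"linear": [0,0.007,-0.009],"twist": [0,0,0],"hand": 0.003},
    {"linear": [0,0.018,-0.018],"twist": [0,0,0],"hand": 0.003},
    {"linear": [0,0.03,-0.027],"twist": [0,0,0],"hand": 0.003},
    {"linear": [0,0.043,-0.034],"twist": [0,0,0],"hand": 0.003},
    {"linear": [0,0.056,-0.04],"twist": [0,0,0],"hand": 0.003},
    {"linear": [0,0.07,-0.045],"twist": [0,0,0],"hand": 0.003},
    {"linear": [0,0.085,-0.048],"twist": [0,0,0],"hand": 0.003},
    {"linear": [0,0.099,-0.049],"twist": [0,0,0],"hand": 0.003},
    {"linear": [0,0.114,-0.05],"twist": [0,0,0],"hand": 0.003},
    {"linear": [0,0.129,-0.048],"twist": [0,0,0],"hand": 0.003},
    {"linear": [0,0.143,-0.046],"twist": [0,0,0],"hand": 0.003},
    {"linear": [0,0.157,-0.042],"twist": [0,0,0],"hand": 0.003},
  ],
)

```text
t: 18.7
tool_pos: [692.8, 225.1, 244.4]
eef_rot: [-179.8, -0.0, 87.2]
force: [-8.2, -0.2, -6.2]
width: 8.5
```

```bash
python3 - <<'E'
from h import *
s,_=cur();print(s['joint_pos'],s['tool_pos'],s['force'])
d=snap('scene','s2.png');d=snap('top'); np.save('top2.npy',d,allow_pickle=True)
E
```

```text
[-39.81217416  43.20847621  31.95335614  76.49355758 -23.27062575
  66.92964895  -8.49338716] [692.80844652 225.08559893 244.3624529 ] [-8.19764142 -0.22826158 -6.24114435]
```

View pics/s2.png

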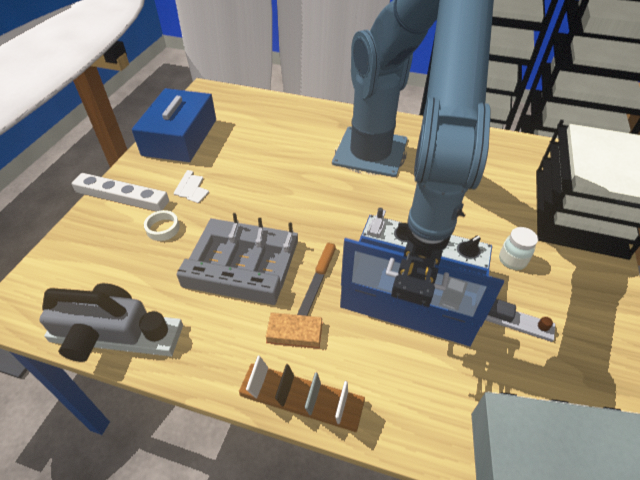

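play_rows(
  increments=[
    {"linear": [0,0.004,0.002],"twist": [0,0,0],"hand": 0.003},
    {"linear": [0,0.004,0.002],"twist": [0,0,0],"hand": 0.022},
    {"linear": [0,0.002,0],"twist": [0,0,0],"hand": 0.022},
    {"linear": [0,0.0,0],"twist": [0,0,0],"hand": 0.022},
    {"linear": [0,0.0,-0.03],"twist": [0,0,0],"hand": 0.022},
    {"linear": [0,0.0,-0.07],"twist": [0,0,0],"hand": 0.022},
    {"linear": [0,0.0,-0.1],"twist": [0,0,0],"hand": 0.022},
    {"linear": [0,0.0,-0.15],"twist": [0,0,0],"hand": 0.022},
    {"linear": [0,0.0,-0.15],"twist": [0,0,0],"hand": 0.022},
  ],
)

```text
t: 19.7
tool_pos: [696.9, 224.6, 402.6]
eef_rot: [179.2, -0.2, 87.2]
force: [0.7, -0.3, 0.9]
width: 21.8
```

```bash
python3 - <<'E'
from h import *
go([540,235,400],177.25)
E
```

```text
linear [0.0028, -0.1573, 0.0005] twist [0.0142, 0.0074, -1.5714] rows>=10.5
```

play_rows(
  increments=[
    {"linear": [0.003,-0.05,0],"twist": [0.001,0.001,-0.15],"hand": 0.088},
    {"linear": [0.003,-0.1,0],"twist": [0.002,0.001,-0.3],"hand": 0.088},
    {"linear": [0.003,-0.157,0],"twist": [0.003,0.002,-0.45],"hand": 0.088},
    {"linear": [0.003,-0.157,0],"twist": [0.004,0.003,-0.6],"hand": 0.088},
    {"linear": [0.003,-0.157,0],"twist": [0.006,0.003,-0.75],"hand": 0.088},
    {"linear": [0.003,-0.157,0],"twist": [0.008,0.004,-0.9],"hand": 0.088},
    {"linear": [0.003,-0.157,0],"twist": [0.01,0.005,-1.05],"hand": 0.088},
    {"linear": [0.003,-0.157,0],"twist": [0.011,0.006,-1.2],"hand": 0.088},
    {"linear": [0.003,-0.157,0],"twist": [0.013,0.007,-1.35],"hand": 0.088},
    {"linear": [0.003,-0.157,0],"twist": [0.014,0.007,-1.5],"hand": 0.088},
    {"linear": [0.003,-0.157,0],"twist": [0.014,0.007,-1.571],"hand": 0.088},
    {"linear": [0.003,-0.157,0],"twist": [0.014,0.007,-1.571],"hand": 0.088},
  ],
)

```text
t: 20.9
tool_pos: [540.4, 234.9, 400.9]
eef_rot: [180.0, 0.1, 177.2]
force: [-1.7, 0.5, 1.2]
width: 87.9
```

```bash
python3 - <<'E'
from h import *
s,_=cur();print(s['joint_pos'],s['tool_pos'],s['eef_rot'])
d=snap('wrist','w5.png'); np.save('w5.npy',d,allow_pickle=True); P=cloud(d)
inb=(P[...,0]>500)&(P[...,0]<630)&(P[...,1]>80)&(P[...,1]<385)
for nm,z0,z1 in(('block',82,97),('step',38,52),('rim',97,112)):
    w=(inb&(P[...,2]>z0)&(P[...,2]<z1)).astype(np.uint8); 
    w=cv2.morphologyEx(w,cv2.MORPH_OPEN,np.ones((3,3),np.uint8))
    n,l,st,ce=cv2.connectedComponentsWithStats(w)
    for i in range(1,n):
        if st[i,4]>150:
            q=P[l==i]; print(nm,st[i],np.median(q[:,2]),cv2.minAreaRect(q[:,:2].astype(np.float32)))
E
```

```text
[-42.47937701  18.62988033  19.3382472   88.67236598  -6.31355186
  73.68390095  64.91923793] [540.37479184 234.8911877  400.90913216] [1.79971157e+02 8.81689084e-02 1.77233144e+02]
block [ 377  183   43   37 1327] 89.8219519783572 ((557.41748046875, 324.4649658203125), (45.89926528930664, 40.57595443725586), 81.79248046875)
block [ 296  185   41   37 1307] 89.94913922722253 ((554.8865356445312, 227.03555297851562), (40.31470489501953, 46.01614761352539), 2.806013584136963)
step [376 158  39  24 781] 44.50441079829736 ((524.9348754882812, 329.2471618652344), (46.843021392822266, 27.317232131958008), 84.0338134765625)
step [296 160  37  24 776] 44.579002751320665 ((522.1620483398438, 225.25608825683594), (26.621349334716797, 45.904624938964844), 3.140854835510254)
step [370 210  36  20 422] 44.598418562578814 ((591.0432739257812, 319.6789245605469), (46.46217346191406, 23.9490909576416), 81.53055572509766)
step [303 219  35  13 359] 44.720143382105654 ((593.029052734375, 229.2732696533203), (15.899510383605957, 45.89732360839844), 2.7233099937438965)
step [ 210  245  217   13 1678] 49.1860870557158 ((626.8161010742188, 226.20040893554688), (292.52667236328125, 14.367326736450195), 88.17962646484375)
```

View pics/w5.png

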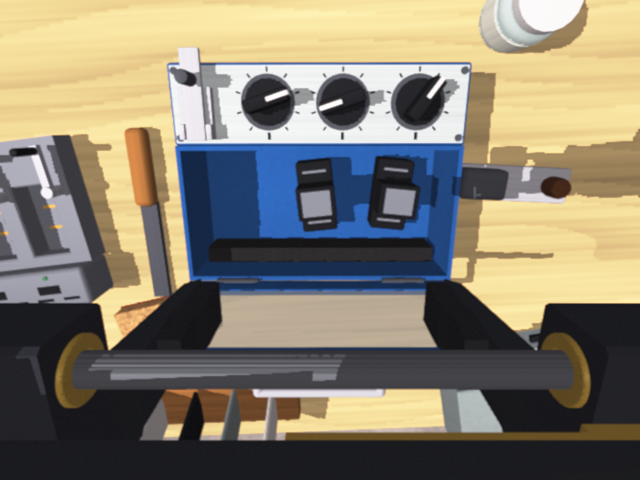

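The open box holds exactly two packs: A at (557,324), yaw −8°, and B at (555,227), yaw +3°. Now I'll look at the charger from close by.

play_rows(
  increments=[
    {"linear": [0,0.05,0],"twist": [0,0,0],"hand": 0.066},
    {"linear": [0,0.1,0],"twist": [0,0,0],"hand": 0.066},
    {"linear": [0,0.15,0],"twist": [0,0,0],"hand": 0.066},
    {"linear": [0,0.2,0],"twist": [0,0,0],"hand": 0.066},
    {"linear": [0,0.25,0],"twist": [0,0,0],"hand": 0.066},
    {"linear": [0,0.3,0],"twist": [0,0,0],"hand": 0.066},
    {"linear": [0,0.35,0],"twist": [0,0,0],"hand": 0.066},
    {"linear": [0,0.4,0],"twist": [0,0,0],"hand": 0.066},
    {"linear": [0,0.44,0],"twist": [0,0,0],"hand": 0.066},
    {"linear": [0,0.44,0],"twist": [0,0,0],"hand": 0.066},
    {"linear": [0,0.44,0],"twist": [0,0,0],"hand": 0.066},
    {"linear": [0,0.44,0],"twist": [0,0,0],"hand": 0.066},
  ],
)

```text
t: 22.15
tool_pos: [561.5, 673.7, 397.7]
eef_rot: [-179.9, 0.0, 177.0]
force: [-0.1, 0.0, 0.2]
width: 66.1
```

```bash
python3 - <<'E'
from h import *
s,_=cur();print(s['joint_pos'],s['tool_pos'],s['eef_rot'])
d=snap('wrist','w6.png'); np.save('w6.npy',d,allow_pickle=True); P=cloud(d)
inb=(P[...,0]>450)&(P[...,0]<720)&(P[...,1]>-360)&(P[...,1]<-40)
v,u=np.mgrid[:480,:640]; inb&=v<300
for nm,z0,z1,k in(('top',30,40,1),('housing',54,66,3),('post',78,95,2),('floor',1,11,5)):
    w=(inb&(P[...,2]>z0)&(P[...,2]<z1)).astype(np.uint8); 
    w=cv2.morphologyEx(w,cv2.MORPH_OPEN,np.ones((k,k),np.uint8))
    n,l,st,ce=cv2.connectedComponentsWithStats(w)
    for i in range(1,n):
        if st[i,4]>(25 if nm=='post' else 300):
            q=P[l==i]; print(nm,st[i],np.median(q[:,2]),np.round(q.mean(0),1),cv2.minAreaRect(q[:,:2].astype(np.float32)))
E
```

```text
[-56.01765995  62.51250249  24.73722807  14.12831368 -22.46314494
 104.60931107  37.04280932] [561.50295852 673.68278718 397.67703753] [-1.79887947e+02  2.06063870e-02  1.76981605e+02]
```

View pics/w6.png

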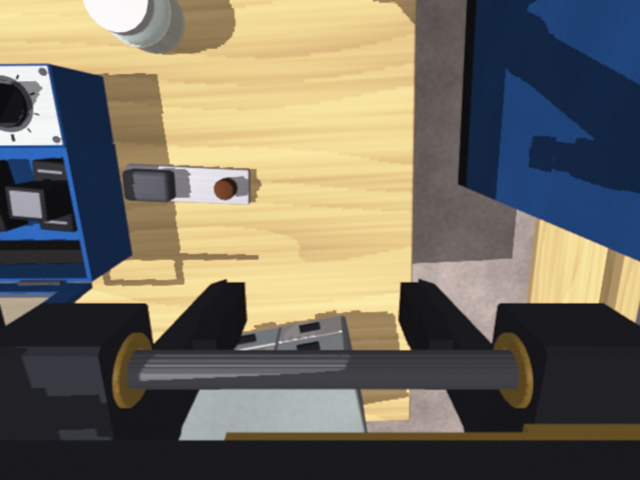

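I moved the wrong way: at this yaw tool +y is world +y. Nothing was touched, so I'm going back across.

play_rows(
  increments=[
    {"linear": [0,-0.05,0],"twist": [0,0,0],"hand": 0.066},
    {"linear": [0,-0.1,0],"twist": [0,0,0],"hand": 0.066},
    {"linear": [0,-0.15,0],"twist": [0,0,0],"hand": 0.066},
    {"linear": [0,-0.2,0],"twist": [0,0,0],"hand": 0.066},
    {"linear": [0,-0.25,0],"twist": [0,0,0],"hand": 0.066},
    {"linear": [0,-0.3,0],"twist": [0,0,0],"hand": 0.066},
    {"linear": [0,-0.35,0],"twist": [0,0,0],"hand": 0.066},
    {"linear": [0,-0.4,0],"twist": [0,0,0],"hand": 0.066},
    {"linear": [0,-0.45,0],"twist": [0,0,0],"hand": 0.066},
    {"linear": [0,-0.5,0],"twist": [0,0,0],"hand": 0.066},
    {"linear": [0,-0.55,0],"twist": [0,0,0],"hand": 0.066},
    {"linear": [0,-0.6,0],"twist": [0,0,0],"hand": 0.066},
  ],
)

```text
t: 23.4
tool_pos: [531.6, 107.6, 399.9]
eef_rot: [180.0, 0.2, 177.0]
force: [2.1, 0.3, 0.6]
width: 66.2
```

```bash
python3 - <<'E'
from h import *
s,_=cur();print(s['joint_pos'])
go([560,-205,400],184)
E
```

```text
[-43.92017974  14.27369291  34.19390798  96.20304868  -8.36218925
  71.90840228  78.98362795]
linear [-0.045, -0.3106, -0.0001] twist [0.0002, 0.0032, -0.123] rows>=6.3
```

play_rows(
  increments=[
    {"linear": [-0.005,-0.045,0],"twist": [0,0.003,-0.03],"hand": 0.066},
    {"linear": [-0.01,-0.09,0],"twist": [0,0.003,-0.06],"hand": 0.066},
    {"linear": [-0.02,-0.14,0],"twist": [0,0.003,-0.09],"hand": 0.066},
    {"linear": [-0.03,-0.19,0],"twist": [0,0.003,-0.123],"hand": 0.066},
    {"linear": [-0.04,-0.24,0],"twist": [0,0.003,-0.123],"hand": 0.066},
    {"linear": [-0.045,-0.29,0],"twist": [0,0.003,-0.123],"hand": 0.066},
    {"linear": [-0.045,-0.31,0],"twist": [0,0.003,-0.123],"hand": 0.066},
    {"linear": [-0.045,-0.31,0],"twist": [0,0.003,-0.123],"hand": 0.066},
    {"linear": [-0.045,-0.31,0],"twist": [0,0.003,-0.123],"hand": 0.066},
  ],
)

```text
t: 24.3
tool_pos: [560.1, -204.0, 400.1]
eef_rot: [180.0, 0.0, -176.1]
force: [0.1, 1.5, 0.3]
width: 66.4
```

```bash
cat > ch.py <<'E'
from h import *
s,_=cur();print(s['joint_pos'],s['tool_pos'],s['eef_rot'])
d=snap('wrist','w7.png'); np.save('w7.npy',d,allow_pickle=True); P=cloud(d)
inb=(P[...,0]>450)&(P[...,0]<720)&(P[...,1]>-360)&(P[...,1]<-40)
v,u=np.mgrid[:480,:640]; inb&=v<300
for nm,z0,z1,k in(('top',30,40,1),('housing',54,66,3),('post',78,95,2),('floor',1,11,5)):
    w=(inb&(P[...,2]>z0)&(P[...,2]<z1)).astype(np.uint8); 
    w=cv2.morphologyEx(w,cv2.MORPH_OPEN,np.ones((k,k),np.uint8))
    n,l,st,ce=cv2.connectedComponentsWithStats(w)
    for i in range(1,n):
        if st[i,4]>(25 if nm=='post' else 300):
            q=P[l==i]; print(nm,st[i],np.median(q[:,2]),np.round(q.mean(0),1),cv2.minAreaRect(q[:,:2].astype(np.float32)))
E
python3 ch.py
```

```text
[-13.30663796  22.12080865  40.14232477  88.49517048 -14.62769561
  74.70331415 122.55727443] [ 560.11389302 -204.03129568  400.09710723] [ 1.79969744e+02  4.64133209e-02 -1.76067686e+02]
top [  202   111   207   135 16278] 34.66901822023712 [ 545.3 -229.5   34.7] ((556.8436279296875, -225.02923583984375), (171.8761444091797, 256.87164306640625), 4.290530681610107)
housing [ 211  246  193   40 7057] 59.62767092844484 [ 665.3 -213.9   59.5] ((667.5361938476562, -216.18051147460938), (54.30012893676758, 255.15496826171875), 4.495240211486816)
post [400 122  10   9  76] 85.91961057124186 [ 480.5 -114.    73.2] ((480.553466796875, -106.95972442626953), (29.760528564453125, 8.776191711425781), 89.72534942626953)
post [262 124   9   9  66] 86.04738714422422 [ 493.  -272.    82.2] ((494.6021423339844, -273.9376220703125), (7.594200611114502, 14.732391357421875), 49.87519073486328)
post [326 124   8   8  59] 86.26840602135738 [ 488.  -200.3   78.4] ((488.07037353515625, -199.86932373046875), (7.893980979919434, 9.312158584594727), 3.9899165630340576)
floor [ 233  161   37   68 2236] 4.912465026477843 [ 584.7 -301.6    4.9] ((585.7086181640625, -301.1539001464844), (93.81661987304688, 46.561092376708984), 4.687267780303955)
floor [ 289  160   37   68 2416] 4.769631356040617 [ 578.8 -223.4    4.8] ((579.5123901367188, -223.3933868408203), (94.13191223144531, 49.90195846557617), 4.367259502410889)
floor [ 345  160   37   67 2319] 4.701687325418071 [ 572.6 -146.2    4.8] ((573.8516235351562, -146.09677124023438), (93.52408599853516, 48.6063117980957), 3.9996960163116455)
```

View pics/w7.png

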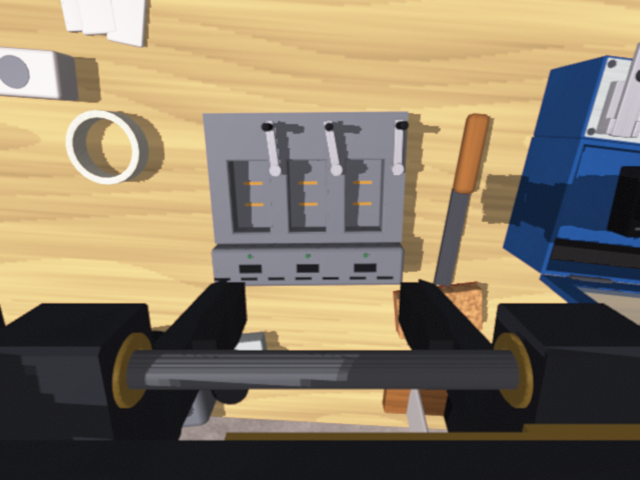

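The charger is clear and agrees with the given dimensions: bay1 at (579,−223), yaw +4.35°, all latches open. Back to the box, with a fresh look before the grasp.

```bash
cat > packs.py <<'E'
from h import *
d=snap('wrist'); P=cloud(d)
inb=(P[...,0]>490)&(P[...,0]<640)&(P[...,1]>75)&(P[...,1]<385)
w=(inb&(P[...,2]>80)&(P[...,2]<96)).astype(np.uint8)
w=cv2.morphologyEx(w,cv2.MORPH_OPEN,np.ones((3,3),np.uint8))
n,l,st,ce=cv2.connectedComponentsWithStats(w)
for i in range(1,n):
    if st[i,4]>150:
        q=P[l==i]; print('block',st[i],np.median(q[:,2]),cv2.minAreaRect(q[:,:2].astype(np.float32)))
E
python3 -c "
from h import *
go([500,235,330],180)"
```

```text
linear [0.0294, 0.441, 0.0704] twist [0.0011, 0.0008, 0.0708] rows>=9.0
```

play_rows(
  increments=[
    {"linear": [0.003,0.045,0],"twist": [0.001,0.001,0.02],"hand": 0.066},
    {"linear": [0.006,0.09,0],"twist": [0.001,0.001,0.04],"hand": 0.066},
    {"linear": [0.01,0.14,0],"twist": [0.001,0.001,0.07],"hand": 0.066},
    {"linear": [0.013,0.19,0],"twist": [0.001,0.001,0.07],"hand": 0.066},
    {"linear": [0.016,0.24,0],"twist": [0.001,0.001,0.07],"hand": 0.066},
    {"linear": [0.02,0.29,0],"twist": [0.001,0.001,0.07],"hand": 0.066},
    {"linear": [0.023,0.34,0.01],"twist": [0.001,0.001,0.07],"hand": 0.066},
    {"linear": [0.026,0.39,0.03],"twist": [0.001,0.001,0.07],"hand": 0.066},
    {"linear": [0.029,0.43,0.06],"twist": [0.001,0.001,0.07],"hand": 0.066},
    {"linear": [0.029,0.441,0.07],"twist": [0.001,0.001,0.07],"hand": 0.066},
    {"linear": [0.029,0.441,0.07],"twist": [0.001,0.001,0.07],"hand": 0.066},
    {"linear": [0.029,0.441,0.07],"twist": [0.001,0.001,0.07],"hand": 0.066},
  ],
)

```text
t: 25.55
tool_pos: [500.7, 234.1, 331.2]
eef_rot: [-180.0, 0.0, -180.0]
force: [-0.3, -0.3, 0.1]
width: 65.8
```

```bash
python3 packs.py; python3 -c "
from h import *
s,_=cur();print(s['joint_pos'])
go([555,227,150],182.8)
go([555,227,78],182.8)"
```

```text
block [163 193  12  77 474] 88.00554689371307 ((531.68896484375, 77.21930694580078), (1.5994824171066284, 83.2587661743164), 87.31632232666016)
block [ 293  233   46   41 1680] 89.95307655236893 ((554.5494384765625, 227.04454040527344), (40.92473602294922, 45.994110107421875), 3.3170483112335205)
block [ 384  234   51   43 1731] 89.82623649405872 ((557.0606079101562, 324.5775146484375), (46.3198356628418, 40.404052734375), 81.78912353515625)
[-53.30328367  18.57513893  30.05855571 100.08247816 -10.19061134
  63.9868591   69.85829305]
linear [-0.0535, -0.0062, 0.1817] twist [-0.0, 0.0014, -0.0503] rows>=3.8
linear [-0.0534, -0.0062, 0.2537] twist [-0.0, 0.0014, -0.0503] rows>=5.2
```

play_rows(
  increments=[
    {"linear": [-0.0532,-0.0065,0.05],"twist": [0,0.001,-0.052],"hand": 0.066},
    {"linear": [-0.0532,-0.0065,0.1],"twist": [0,0.001,-0.052],"hand": 0.066},
    {"linear": [-0.0532,-0.0065,0.15],"twist": [0,0.001,-0.052],"hand": 0.066},
    {"linear": [-0.0532,-0.0065,0.19],"twist": [0,0.001,-0.052],"hand": 0.066},
    {"linear": [-0.0532,-0.0065,0.22],"twist": [0,0.001,-0.052],"hand": 0.066},
    {"linear": [-0.0532,-0.0065,0.245],"twist": [0,0.001,-0.052],"hand": 0.066},
    {"linear": [-0.0532,-0.0065,0.253],"twist": [0,0.001,-0.052],"hand": 0.066},
    {"linear": [-0.0532,-0.0065,0.253],"twist": [0,0.001,-0.052],"hand": 0.066},
  ],
  squeeze=35,
)

```text
t: 26.4
tool_pos: [555.7, 225.3, 79.3]
eef_rot: [-180.0, 0.1, -177.2]
force: [-0.2, 0.1, -0.2]
width: 66.2
```

play_rows(
  increments=[
    {"linear": [0,0,0],"twist": [0,0,0],"hand": 0.03},
    {"linear": [0,0,0],"twist": [0,0,0],"hand": 0.03},
    {"linear": [0,0,0],"twist": [0,0,0],"hand": 0.03},
    {"linear": [0,0,0],"twist": [0,0,0],"hand": 0.03},
    {"linear": [0,0,0],"twist": [0,0,0],"hand": 0.03},
  ],
  squeeze=35,
)

```text
t: 26.9
tool_pos: [556.9, 226.0, 81.0]
eef_rot: [180.0, 0.2, -177.2]
force: [-0.8, 0.7, 6.9]
width: 45.6
```

play_rows(
  increments=[
    {"linear": [0,0,-0.02],"twist": [0,0,0],"hand": 0.03},
    {"linear": [0,0,-0.05],"twist": [0,0,0],"hand": 0.03},
    {"linear": [0,0,-0.09],"twist": [0,0,0],"hand": 0.03},
    {"linear": [0,0,-0.13],"twist": [0,0,0],"hand": 0.03},
    {"linear": [0,0,-0.14],"twist": [0,0,0],"hand": 0.03},
    {"linear": [0,0,-0.14],"twist": [0,0,0],"hand": 0.03},
  ],
)

```text
t: 27.5
tool_pos: [556.9, 226.3, 222.2]
eef_rot: [179.9, 0.4, -177.2]
force: [0.0, 0.5, -3.3]
width: 46.0
```

```bash
python3 -c "
from h import *
s,_=cur();print(s['joint_pos'],s['width'],s['force'])
go([587,-299.2,215],184.35)"
```

```text
[-46.22616244  30.53335216  27.36501806  99.57722876 -16.87410748
  53.60308651  80.73290286] 45.975821585068594 [ 0.04151453  0.4970245  -3.28482969]
linear [-0.0042, -0.5263, 0.006] twist [0.0022, 0.0061, -0.0267] rows>=10.5
```

play_rows(
  increments=[
    {"linear": [0,-0.03,0],"twist": [0.002,0.006,-0.005],"hand": 0.03},
    {"linear": [0,-0.075,0],"twist": [0.002,0.006,-0.01],"hand": 0.03},
    {"linear": [0,-0.12,0],"twist": [0.002,0.006,-0.015],"hand": 0.03},
    {"linear": [0,-0.165,0],"twist": [0.002,0.006,-0.02],"hand": 0.03},
    {"linear": [-0.001,-0.21,0],"twist": [0.002,0.006,-0.027],"hand": 0.03},
    {"linear": [-0.002,-0.255,0],"twist": [0.002,0.006,-0.027],"hand": 0.03},
    {"linear": [-0.003,-0.3,0],"twist": [0.002,0.006,-0.027],"hand": 0.03},
    {"linear": [-0.004,-0.345,0.006],"twist": [0.002,0.006,-0.027],"hand": 0.03},
    {"linear": [-0.004,-0.39,0.006],"twist": [0.002,0.006,-0.027],"hand": 0.03},
    {"linear": [-0.004,-0.435,0.006],"twist": [0.002,0.006,-0.027],"hand": 0.03},
    {"linear": [-0.004,-0.48,0.006],"twist": [0.002,0.006,-0.027],"hand": 0.03},
    {"linear": [-0.004,-0.526,0.006],"twist": [0.002,0.006,-0.027],"hand": 0.03},
  ],
)

```text
t: 28.7
tool_pos: [585.4, -299.5, 211.9]
eef_rot: [179.8, -0.2, -175.6]
force: [0.1, -0.1, -3.1]
width: 45.7
```

```bash
cat > held.py <<'E'
import sys
from h import *
s,R=cur();print(s['joint_pos'],s['width'])
d=snap('wrist'); P=cloud(d)
T=R.inv().apply(P.reshape(-1,3)-s['tool_pos']).reshape(P.shape)  # tool frame
# front step top of held pack: 40 above bottom => near tool z = 36
w=(abs(T[...,1])<35)&(abs(T[...,0])<70)&(T[...,2]>25)&(T[...,2]<48)
w[300:]=0
q=T[w]; print('step',w.sum(),np.median(q,0),cv2.minAreaRect(q[:,:2].astype(np.float32)) if len(q)>20 else '')
go([float(a) for a in sys.argv[1:4]],float(sys.argv[4]))
E
python3 held.py 587 -299.2 81 184.35
```

```text
[  4.1121073   37.39411469  28.82701148  90.4695757  -20.30195912
  57.67905854 133.38849463] 45.66014960830081
step 7324 [34.52456911  0.56622207 36.06797211] ((28.74898910522461, 0.7228260040283203), (62.414695739746094, 39.26522445678711), 89.89022064208984)
linear [-0.0052, 0.0116, 0.1316] twist [-0.0064, -0.004, -0.0082] rows>=2.6
```

```bash
python3 -c "
from h import *
s,_=cur();print(s['tool_pos'],s['eef_rot'])
go([587.2,-299.2,95],184.35)"
```

```text
[ 583.02484043 -310.29347059  212.73803524] [-179.63325036   -0.22540221 -176.12100152]
linear [-0.0054, 0.0115, 0.1176] twist [-0.0064, -0.004, -0.0082] rows>=2.4
```

play_rows(
  increments=[
    {"linear": [-0.0054,0.0115,0.0],"twist": [-0.006,-0.004,-0.008],"hand": 0.03},
    {"linear": [-0.0054,0.0115,0.02],"twist": [-0.006,-0.004,-0.008],"hand": 0.03},
    {"linear": [-0.0054,0.0115,0.05],"twist": [-0.006,-0.004,-0.008],"hand": 0.03},
    {"linear": [-0.0054,0.0115,0.08],"twist": [-0.006,-0.004,-0.008],"hand": 0.03},
    {"linear": [-0.0054,0.0115,0.093],"twist": [-0.006,-0.004,-0.008],"hand": 0.03},
    {"linear": [-0.0054,0.0115,0.093],"twist": [-0.006,-0.004,-0.008],"hand": 0.03},
    {"linear": [-0.0054,0.0115,0.093],"twist": [-0.006,-0.004,-0.008],"hand": 0.03},
  ],
)

```text
t: 29.45
tool_pos: [587.6, -298.8, 119.8]
eef_rot: [-180.0, -0.0, -175.6]
force: [-0.1, 0.2, -1.8]
width: 45.7
```

```bash
python3 held.py 587.2 -299.2 81 184.35; python3 -c "
from h import *
s,_=cur();print(s['tool_pos'],s['eef_rot'])
d=snap('wrist','w8.png')"
```

```text
[  5.91798201  43.83947596  25.76319181  93.14483358 -23.6727348
  48.49834279 135.6724215 ] 45.72166481428939
step 7339 [34.54010827  0.59023672 36.01709453] ((28.664081573486328, 0.5412883758544922), (62.6802864074707, 39.3730583190918), 89.86703491210938)
linear [0.0009, 0.0001, 0.0397] twist [-0.0013, 0.0014, 0.0001] rows>=0.8
[ 588.05563587 -299.22567658  120.69253033] [-1.79927389e+02  8.28060142e-02 -1.75642077e+02]
```

View pics/w8.png

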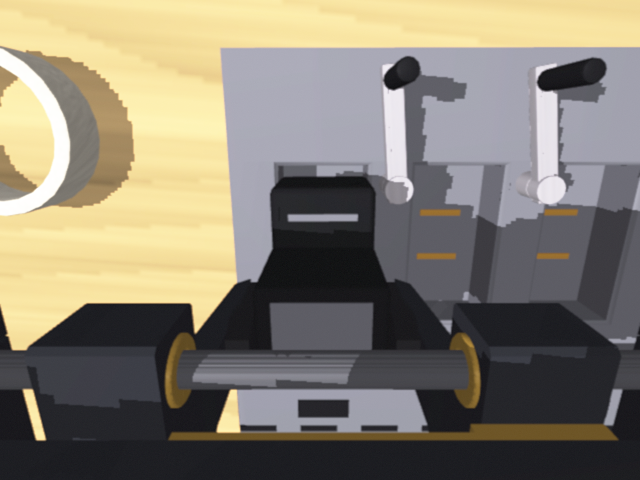

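play_rows(
  increments=[
    {"linear": [0.001,0,0.006],"twist": [-0.001,0.001,0],"hand": 0.03},
    {"linear": [0.001,0,0.012],"twist": [-0.001,0.001,0],"hand": 0.03},
    {"linear": [0.001,0,0.016],"twist": [-0.001,0.001,0],"hand": 0.03},
    {"linear": [0.001,0,0.02],"twist": [-0.001,0.001,0],"hand": 0.03},
    {"linear": [0.001,0,0.022],"twist": [-0.001,0.001,0],"hand": 0.03},
  ],
)

```text
t: 30.05
tool_pos: [587.0, -299.4, 98.4]
eef_rot: [-180.0, 0.0, -175.7]
force: [1.2, -0.1, -3.0]
width: 45.6
```

play_rows(
  increments=[
    {"linear": [0,0,0.004],"twist": [0,0,0],"hand": 0.03},
    {"linear": [0,0,0.008],"twist": [0,0,0],"hand": 0.03},
    {"linear": [0,0,0.012],"twist": [0,0,0],"hand": 0.03},
    {"linear": [0,0,0.015],"twist": [0,0,0],"hand": 0.03},
    {"linear": [0,0,0.018],"twist": [0,0,0],"hand": 0.03},
    {"linear": [0,0,0.02],"twist": [0,0,0],"hand": 0.03},
    {"linear": [0,0,0.02],"twist": [0,0,0],"hand": 0.03},
  ],
)

```text
t: 30.75
tool_pos: [587.0, -299.3, 80.9]
eef_rot: [179.9, 0.0, -175.6]
force: [-8.0, 6.2, 17.8]
width: 45.5
```

play_rows(
  increments=[
    {"linear": [0,0,-0.001],"twist": [0,0,0],"hand": 0.06},
    {"linear": [0,0,-0.001],"twist": [0,0,0],"hand": 0.06},
    {"linear": [0,0,-0.001],"twist": [0,0,0],"hand": 0.06},
    {"linear": [0,0,-0.02],"twist": [0,0,0],"hand": 0.06},
    {"linear": [0,0,-0.05],"twist": [0,0,0],"hand": 0.06},
    {"linear": [0,0,-0.09],"twist": [0,0,0],"hand": 0.06},
    {"linear": [0,0,-0.1],"twist": [0,0,0],"hand": 0.06},
    {"linear": [0,0,-0.1],"twist": [0,0,0],"hand": 0.06},
  ],
)

```text
t: 31.55
tool_pos: [588.2, -300.3, 183.8]
eef_rot: [-179.9, 0.3, -175.6]
force: [0.4, 0.2, -0.0]
width: 60.1
```

```bash
cat > bays.py <<'E'
from h import *
C=np.array([556.8,-225.0]); a=np.radians(4.35); ex=np.array([np.cos(a),np.sin(a)]); ey=np.array([-np.sin(a),np.cos(a)])
def post(i,phi):
    return C-16*ex+(38+76*(1-i))*ey+52*(-np.cos(phi)*ex-np.sin(phi)*ey)
def bay(i): return C+22*ex+76*(1-i)*ey
def look():
    d=snap('wrist'); P=cloud(d); v,u=np.mgrid[:480,:640]
    for i in range(3):
        b=bay(i); w=(v<300)&(np.hypot(P[...,0]-b[0],P[...,1]-b[1])<40)&(P[...,2]>78)&(P[...,2]<97)
        if w.sum()>100:
            q=P[w]; r=cv2.minAreaRect(q[:,:2].astype(np.float32)); print('bay',i,b,w.sum(),np.median(q[:,2]),r)
        for ph in (0,1.57):
            p=post(i,ph); w=(v<330)&(np.hypot(P[...,0]-p[0],P[...,1]-p[1])<14)&(P[...,2]>80)&(P[...,2]<92)
            print('post',i,ph,p,w.sum(),P[w].mean(0) if w.sum() else '')
E
python3 -c "
from bays import *
s,_=cur();print(s['joint_pos'])
look()
p=post(2,0); go([p[0],p[1],150],184.35)"
```

```text
[  4.63353899  39.2429027   27.97825717  91.51972395 -21.53445162
  54.38860735 134.20727105]
post 0 0 [ 480.34911074 -116.48612286] 0 
post 0 1.57 [ 536.10216769 -164.39530889] 0 
post 1 0 [ 486.11362762 -192.26719138] 314 [ 487.30512958 -202.5176293    85.48572991]
post 1 1.57 [ 541.86668457 -240.1763774 ] 0 
bay 2 [ 584.50114198 -299.11239257] 4904 89.91826537246061 ((584.5145874023438, -298.3404235839844), (40.088130950927734, 46.05601119995117), 4.597794055938721)
post 2 0 [ 491.87814451 -268.04825989] 288 [ 492.17079975 -273.54950895   86.08618696]
post 2 1.57 [ 547.63120146 -315.95744592] 0 
linear [0.0928, 0.0385, 0.0316] twist [0.0008, 0.002, 0.0003] rows>=2.1
```

play_rows(
  increments=[
    {"linear": [0.04,0.02,-0.002],"twist": [0,0,0],"hand": 0.035},
    {"linear": [0.08,0.033,0],"twist": [0,0,0],"hand": 0.035},
    {"linear": [0.0925,0.033,0.03],"twist": [0,0,0],"hand": 0.035},
    {"linear": [0.0925,0.033,0.04],"twist": [0,0,0],"hand": 0.035},
    {"linear": [0.0925,0.033,0.04],"twist": [0,0,0],"hand": 0.035},
    {"linear": [0.0925,0.033,0.04],"twist": [0,0,0],"hand": 0.035},
  ],
  squeeze=10,
)

```text
t: 32.2
tool_pos: [493.8, -273.7, 141.5]
eef_rot: [180.0, 0.1, -175.6]
force: [-0.3, -0.6, -1.0]
width: 35.0
```

```bash
python3 -c "
from bays import *
d=snap('wrist','w9.png'); P=cloud(d); v,u=np.mgrid[:480,:640]
for c in ((492,-272),(487,-202)):
    w=(np.hypot(P[...,0]-c[0],P[...,1]-c[1])<20)&(P[...,2]>82)&(P[...,2]<92)
    q=P[w]; print(w.sum(), q.mean(0) if w.sum() else '', cv2.minEnclosingCircle(q[:,:2].astype(np.float32)) if w.sum() else '')
go([492,-274,87],184.35)"
```

```text
303 [ 490.87439674 -273.22769365   86.02307627] ((491.44195556640625, -273.36077880859375), 5.048190116882324)
317 [ 486.20918314 -202.54262954   85.81852395] ((486.7951965332031, -201.89471435546875), 5.186185836791992)
linear [0.0022, -0.0, 0.0549] twist [0.0001, 0.0029, 0.0011] rows>=1.1
```

play_rows(
  increments=[
    {"linear": [0.0025,0,0.03],"twist": [0,0.002,0],"hand": 0.035},
    {"linear": [0.0025,0,0.054],"twist": [0,0.002,0],"hand": 0.035},
    {"linear": [0.0025,0,0.054],"twist": [0,0.002,0],"hand": 0.035},
    {"linear": [0.0025,0,0.054],"twist": [0,0.002,0],"hand": 0.004},
    {"linear": [0.0025,0,0.054],"twist": [0,0.002,0],"hand": 0.004},
    {"linear": [0.0025,0,0.054],"twist": [0,0.002,0],"hand": 0.004},
    {"linear": [0.0025,0,0.054],"twist": [0,0.002,0],"hand": 0.004},
  ],
  squeeze=10,
)

```text
t: 32.95
tool_pos: [492.6, -274.4, 89.0]
eef_rot: [-180.0, 0.2, -175.6]
force: [0.5, 1.1, 3.7]
width: 9.4
```

```bash
cat > arc.py <<'E'
import sys
from bays import *
i=int(sys.argv[1]); s,R=cur(); print(s['width'],s['tool_pos'],s['eef_rot'])
a0=np.arctan2(*( [(s['tool_pos'][:2]-(post(i,0)+52*ex))@(-ey),(s['tool_pos'][:2]-(post(i,0)+52*ex))@(-ex)] )); print('phi now',a0)
for ph in np.linspace(a0,1.6,12)[1:]:
    l=R.inv().apply(np.r_[post(i,ph)-post(i,a0),0])/1e3; print('%.2f'%ph,np.round(l[:2],4).tolist(),end=' ')
E
python3 arc.py 2
```

```text
9.381153251663681 [ 492.56290336 -274.35129195   89.00054279] [-1.79953994e+02  1.58039259e-01 -1.75582317e+02]
phi now 0.12173843787654587
0.26 [-0.0013, -0.0069] 0.39 [-0.0035, -0.0135] 0.52 [-0.0066, -0.0198] 0.66 [-0.0105, -0.0256] 0.79 [-0.0151, -0.0308] 0.93 [-0.0204, -0.0353] 1.06 [-0.0263, -0.0391] 1.20 [-0.0326, -0.0421] 1.33 [-0.0392, -0.0442] 1.47 [-0.0461, -0.0455] 1.60 [-0.0531, -0.0457]
```

play_rows(
  increments=[
    {"linear": [-0.0013,-0.0069,0],"twist": [0,0,0],"hand": 0.004},
    {"linear": [-0.0035,-0.0135,0],"twist": [0,0,0],"hand": 0.004},
    {"linear": [-0.0066,-0.0198,0],"twist": [0,0,0],"hand": 0.004},
    {"linear": [-0.0105,-0.0256,0],"twist": [0,0,0],"hand": 0.004},
    {"linear": [-0.0151,-0.0308,0],"twist": [0,0,0],"hand": 0.004},
    {"linear": [-0.0204,-0.0353,0],"twist": [0,0,0],"hand": 0.004},
    {"linear": [-0.0263,-0.0391,0],"twist": [0,0,0],"hand": 0.004},
    {"linear": [-0.0326,-0.0421,0],"twist": [0,0,0],"hand": 0.004},
    {"linear": [-0.0392,-0.0442,0],"twist": [0,0,0],"hand": 0.004},
    {"linear": [-0.0461,-0.0455,0],"twist": [0,0,0],"hand": 0.004},
    {"linear": [-0.0525,-0.0457,0],"twist": [0,0,0],"hand": 0.004},
    {"linear": [-0.0525,-0.0457,0],"twist": [0,0,0],"hand": 0.004},
  ],
)

```text
t: 34.15
tool_pos: [549.7, -316.1, 89.2]
eef_rot: [-179.9, 0.2, -175.5]
force: [-0.7, -1.0, 0.0]
width: 9.2
```

play_rows(
  increments=[
    {"linear": [0,0,0],"twist": [0,0,0],"hand": 0.025},
    {"linear": [0,0,0],"twist": [0,0,0],"hand": 0.025},
    {"linear": [0,0,-0.01],"twist": [0,0,0],"hand": 0.025},
    {"linear": [0,0,-0.05],"twist": [0,0,0],"hand": 0.025},
    {"linear": [0,0,-0.1],"twist": [0,0,0],"hand": 0.025},
    {"linear": [0.03,0.03,-0.15],"twist": [0,0,0],"hand": 0.025},
    {"linear": [0.05,0.05,-0.2],"twist": [0,0,0],"hand": 0.025},
    {"linear": [0.05,0.05,-0.2],"twist": [0,0,0],"hand": 0.025},
  ],
)

```text
t: 34.95
tool_pos: [494.5, -269.7, 293.0]
eef_rot: [-179.8, 0.5, -175.6]
force: [0.4, 0.0, -0.7]
width: 24.8
```

```bash
python3 -c "
from bays import *
s,_=cur();print(s['joint_pos'])
look()
go([500,235,330],175)"
```

```text
[ -1.28688328  22.38786831  33.07157454 101.69715433 -14.11057311
  59.52808174 131.3387982 ]
post 0 0 [ 480.34911074 -116.48612286] 117 [ 479.13790944 -118.44488318   85.36766565]
post 0 1.57 [ 536.10216769 -164.39530889] 0 
post 1 0 [ 486.11362762 -192.26719138] 103 [ 486.19530745 -202.20476485   85.79627825]
post 1 1.57 [ 541.86668457 -240.1763774 ] 0 
bay 2 [ 584.50114198 -299.11239257] 594 88.83315059036983 ((567.5680541992188, -296.41131591796875), (54.46690368652344, 24.310874938964844), 65.30712890625)
post 2 0 [ 491.87814451 -268.04825989] 0 
post 2 1.57 [ 547.63120146 -315.95744592] 96 [ 545.47806971 -315.55965402   85.67219489]
linear [-0.0445, 0.5025, -0.0363] twist [-0.0022, 0.0108, 0.1643] rows>=10.1
```

play_rows(
  increments=[
    {"linear": [-0.003,0.045,-0.036],"twist": [-0.001,0.005,0.03],"hand": 0.066},
    {"linear": [-0.01,0.09,-0.036],"twist": [-0.001,0.008,0.06],"hand": 0.066},
    {"linear": [-0.015,0.14,-0.036],"twist": [-0.002,0.01,0.09],"hand": 0.066},
    {"linear": [-0.02,0.19,-0.036],"twist": [-0.002,0.01,0.12],"hand": 0.066},
    {"linear": [-0.025,0.24,-0.036],"twist": [-0.002,0.01,0.164],"hand": 0.066},
    {"linear": [-0.03,0.29,-0.036],"twist": [-0.002,0.01,0.164],"hand": 0.066},
    {"linear": [-0.035,0.34,-0.036],"twist": [-0.002,0.01,0.164],"hand": 0.066},
    {"linear": [-0.04,0.39,-0.036],"twist": [-0.002,0.01,0.164],"hand": 0.066},
    {"linear": [-0.0445,0.44,-0.036],"twist": [-0.002,0.01,0.164],"hand": 0.066},
    {"linear": [-0.0445,0.48,-0.036],"twist": [-0.002,0.01,0.164],"hand": 0.066},
    {"linear": [-0.0445,0.5025,-0.036],"twist": [-0.002,0.01,0.164],"hand": 0.066},
    {"linear": [-0.0445,0.5025,-0.036],"twist": [-0.002,0.01,0.164],"hand": 0.066},
  ],
)

```text
t: 36.2
tool_pos: [498.9, 239.2, 329.5]
eef_rot: [179.9, 0.0, 175.4]
force: [0.6, 0.3, 0.3]
width: 66.0
```

```bash
python3 packs.py; python3 -c "
from h import *
s,_=cur();print(s['joint_pos'],s['tool_pos'])
go([557.1,324.5,78],171.8)"
```

```text
block [158 208  18  78 504] 88.65765566873958 ((531.0292358398438, 77.30428314208984), (2.0546858310699463, 82.06446075439453), 87.8017349243164)
block [ 385  231   49   41 1759] 89.84333028921523 ((557.0732421875, 324.53515625), (46.16523742675781, 40.30447006225586), 81.77507781982422)
block [462 280   8  36 196] 87.85040480159489 ((613.0093994140625, 383.5621337890625), (1.6594901084899902, 42.46254348754883), 87.35870361328125)
[-47.77346855  17.92559808  22.4259291   99.9161818   -7.49202744
  63.60379957  62.18268151] [499.63098525 236.16577877 329.61415239]
linear [-0.0496, 0.0929, 0.2516] twist [-0.0003, 0.0008, 0.0589] rows>=5.5
```

play_rows(
  increments=[
    {"linear": [-0.0496,0.0929,0.05],"twist": [0,0.001,0.059],"hand": 0.066},
    {"linear": [-0.0496,0.0929,0.1],"twist": [0,0.001,0.059],"hand": 0.066},
    {"linear": [-0.0496,0.0929,0.14],"twist": [0,0.001,0.059],"hand": 0.066},
    {"linear": [-0.0496,0.0929,0.16],"twist": [0,0.001,0.059],"hand": 0.066},
    {"linear": [-0.0496,0.0929,0.18],"twist": [0,0.001,0.059],"hand": 0.066},
    {"linear": [-0.0496,0.0929,0.21],"twist": [0,0.001,0.059],"hand": 0.066},
    {"linear": [-0.0496,0.0929,0.24],"twist": [0,0.001,0.059],"hand": 0.066},
    {"linear": [-0.0496,0.0929,0.251],"twist": [0,0.001,0.059],"hand": 0.066},
    {"linear": [-0.0496,0.0929,0.251],"twist": [0,0.001,0.059],"hand": 0.066},
    {"linear": [-0.0496,0.0929,0.251],"twist": [0,0.001,0.059],"hand": 0.066},
  ],
  squeeze=35,
)

```text
t: 37.25
tool_pos: [558.3, 323.9, 80.1]
eef_rot: [180.0, 0.1, 171.7]
force: [-0.4, -1.7, 0.3]
width: 65.9
```

play_rows(
  increments=[
    {"linear": [0,0,0],"twist": [0,0,0],"hand": 0.03},
    {"linear": [0,0,0],"twist": [0,0,0],"hand": 0.03},
    {"linear": [0,0,0],"twist": [0,0,0],"hand": 0.03},
    {"linear": [0,0,0],"twist": [0,0,0],"hand": 0.03},
    {"linear": [0,0,0],"twist": [0,0,0],"hand": 0.03},
  ],
  squeeze=35,
)

```text
t: 37.75
tool_pos: [558.9, 324.4, 81.3]
eef_rot: [179.9, 0.2, 171.7]
force: [-0.3, -0.2, 6.5]
width: 45.6
```

play_rows(
  increments=[
    {"linear": [0,0,-0.02],"twist": [0,0,0],"hand": 0.03},
    {"linear": [0,0,-0.05],"twist": [0,0,0],"hand": 0.03},
    {"linear": [0,0,-0.09],"twist": [0,0,0],"hand": 0.03},
    {"linear": [0,0,-0.13],"twist": [0,0,0],"hand": 0.03},
    {"linear": [0,0,-0.14],"twist": [0,0,0],"hand": 0.03},
    {"linear": [0,0,-0.14],"twist": [0,0,0],"hand": 0.03},
  ],
)

```text
t: 38.35
tool_pos: [559.0, 324.5, 222.3]
eef_rot: [179.8, 0.3, 171.7]
force: [0.3, -0.1, -3.3]
width: 45.7
```

```bash
python3 -c "
from h import *
s,_=cur();print(s['joint_pos'],s['width'],s['force'])
go([575,-147.5,215],184.35)"
```

```text
[-48.00852387  33.82827514  20.22324205  92.03102322 -13.37853379
  56.21193531  58.22841959] 45.735135704554935 [ 0.26108283 -0.05768679 -3.32733646]
linear [-0.0836, -0.4649, 0.0061] twist [0.0029, 0.0048, -0.2199] rows>=9.4
```

play_rows(
  increments=[
    {"linear": [-0.005,-0.03,0],"twist": [0.002,0.004,-0.02],"hand": 0.03},
    {"linear": [-0.014,-0.075,0],"twist": [0.002,0.004,-0.04],"hand": 0.03},
    {"linear": [-0.022,-0.12,0],"twist": [0.002,0.004,-0.06],"hand": 0.03},
    {"linear": [-0.03,-0.165,0],"twist": [0.002,0.004,-0.08],"hand": 0.03},
    {"linear": [-0.038,-0.21,0],"twist": [0.002,0.004,-0.1],"hand": 0.03},
    {"linear": [-0.046,-0.255,0],"twist": [0.003,0.005,-0.12],"hand": 0.03},
    {"linear": [-0.054,-0.3,0],"twist": [0.003,0.005,-0.15],"hand": 0.03},
    {"linear": [-0.062,-0.345,0],"twist": [0.003,0.005,-0.18],"hand": 0.03},
    {"linear": [-0.07,-0.39,0],"twist": [0.003,0.005,-0.2],"hand": 0.03},
    {"linear": [-0.078,-0.43,0],"twist": [0.003,0.005,-0.22],"hand": 0.03},
    {"linear": [-0.0836,-0.46,0],"twist": [0.003,0.005,-0.22],"hand": 0.03},
    {"linear": [-0.0836,-0.465,0],"twist": [0.003,0.005,-0.22],"hand": 0.03},
  ],
)

```text
t: 39.55
tool_pos: [572.7, -152.8, 218.6]
eef_rot: [-179.9, -0.3, -176.0]
force: [-1.1, -0.4, -2.8]
width: 46.2
```

```bash
python3 held.py 575 -147.5 120 184.35
```

```text
[ -5.27131616  29.38395839  21.46949289 100.30830058 -12.75187618
  52.93435138 115.42882708] 46.24170607039926
step 7311 [34.16765661  0.16082781 36.52360294] ((28.53790855407715, 0.22611045837402344), (63.327178955078125, 39.0916862487793), 89.77005767822266)
linear [-0.0029, 0.0033, 0.0986] twist [-0.0008, -0.0047, -0.0048] rows>=2.0
```

play_rows(
  increments=[
    {"linear": [-0.0029,0.0033,0.0],"twist": [-0.001,-0.005,-0.005],"hand": 0.03},
    {"linear": [-0.0029,0.0033,0.03],"twist": [-0.001,-0.005,-0.005],"hand": 0.03},
    {"linear": [-0.0029,0.0033,0.06],"twist": [-0.001,-0.005,-0.005],"hand": 0.03},
    {"linear": [-0.0029,0.0033,0.09],"twist": [-0.001,-0.005,-0.005],"hand": 0.03},
    {"linear": [-0.0029,0.0033,0.1],"twist": [-0.001,-0.005,-0.005],"hand": 0.03},
    {"linear": [-0.0029,0.0033,0.1],"twist": [-0.001,-0.005,-0.005],"hand": 0.03},
    {"linear": [-0.0029,0.0033,0.1],"twist": [-0.001,-0.005,-0.005],"hand": 0.03},
  ],
)

```text
t: 40.3
tool_pos: [575.8, -146.9, 119.4]
eef_rot: [180.0, 0.1, -175.6]
force: [-0.1, -0.0, -1.7]
width: 45.6
```

```bash
python3 held.py 575 -147.5 81.3 184.35
```

```text
[ -3.24414835  37.23196622  18.17407715 103.33706215 -16.44660636
  41.93862798 118.19043199] 45.574735864592085
step 7311 [34.19800162  0.16447913 36.54550191] ((28.518159866333008, 0.8100681304931641), (39.153953552246094, 62.33683395385742), 0.10953120142221451)
linear [0.0012, -0.0001, 0.0386] twist [-0.0002, 0.0025, 0.0008] rows>=0.8
```

play_rows(
  increments=[
    {"linear": [0.0012,0,0.006],"twist": [0,0.002,0.001],"hand": 0.03},
    {"linear": [0.0012,0,0.012],"twist": [0,0.002,0.001],"hand": 0.03},
    {"linear": [0.0012,0,0.016],"twist": [0,0.002,0.001],"hand": 0.03},
    {"linear": [0.0012,0,0.02],"twist": [0,0.002,0.001],"hand": 0.03},
    {"linear": [0.0012,0,0.022],"twist": [0,0.002,0.001],"hand": 0.03},
  ],
)

```text
t: 40.85
tool_pos: [569.6, -148.3, 98.4]
eef_rot: [179.9, -0.6, -175.8]
force: [-20.0, 0.1, 22.8]
width: 46.0
```

play_rows(
  increments=[
    {"linear": [0,0,0.004],"twist": [0,0,0],"hand": 0.03},
    {"linear": [0,0,0.008],"twist": [0,0,0],"hand": 0.03},
    {"linear": [0,0,0.012],"twist": [0,0,0],"hand": 0.03},
    {"linear": [0,0,0.015],"twist": [0,0,0],"hand": 0.03},
    {"linear": [0,0,0.018],"twist": [0,0,0],"hand": 0.03},
    {"linear": [0,0,0.02],"twist": [0,0,0],"hand": 0.03},
    {"linear": [0,0,0.02],"twist": [0,0,0],"hand": 0.03},
  ],
)

```text
t: 41.55
tool_pos: [571.8, -148.3, 84.1]
eef_rot: [179.8, -0.3, -175.8]
force: [-13.2, 5.3, 47.4]
width: 45.8
```

The pack met resistance in x on the way in, so I'm letting go and checking how it sits.

play_rows(
  increments=[
    {"linear": [0,0,-0.003],"twist": [0,0,0],"hand": 0.03},
    {"linear": [0,0,-0.003],"twist": [0,0,0],"hand": 0.06},
    {"linear": [0,0,-0.003],"twist": [0,0,0],"hand": 0.06},
    {"linear": [0,0,-0.003],"twist": [0,0,0],"hand": 0.06},
    {"linear": [0,0,-0.03],"twist": [0,0,0],"hand": 0.06},
    {"linear": [0,0,-0.06],"twist": [0,0,0],"hand": 0.06},
    {"linear": [0,0,-0.09],"twist": [0,0,0],"hand": 0.06},
    {"linear": [0.05,0,-0.12],"twist": [0,0,0],"hand": 0.06},
    {"linear": [0.05,0,-0.12],"twist": [0,0,0],"hand": 0.06},
    {"linear": [0.05,0,-0.12],"twist": [0,0,0],"hand": 0.06},
  ],
)

```text
t: 42.55
tool_pos: [521.8, -152.7, 204.7]
eef_rot: [179.8, -0.2, -175.8]
force: [-0.5, -0.1, -0.2]
width: 59.8
```

```bash
python3 -c "
from bays import *
s,_=cur();print(s['tool_pos'],s['eef_rot'])
look()
d=snap('wrist','w10.png');P=cloud(d);v,u=np.mgrid[:480,:640]
b=bay(0)
r=(P[...,:2]-b)@np.stack([ex,ey],1)
for nm,x0,x1,z0,z1 in (('blk',-18,18,70,110),('fstep',-44,-22,35,60),('rstep',22,44,35,60)):
    w=(v<330)&(r[...,0]>x0)&(r[...,0]<x1)&(abs(r[...,1])<20)&(P[...,2]>z0)&(P[...,2]<z1)
    q=P[w]; 
    if len(q)>30: A=np.c_[r[w],np.ones(len(q))]; print(nm,len(q),np.median(q[:,2]),np.linalg.lstsq(A,q[:,2],rcond=None)[0])
"
```

```text
[ 521.80725677 -152.70894337  204.67247862] [ 179.78134473   -0.23063443 -175.82738939]
bay 0 [ 572.97210821 -147.55025555] 725 95.61042250371557 ((540.6742553710938, -150.23696899414062), (14.949316024780273, 45.27035903930664), 4.749096870422363)
post 0 0 [ 480.34911074 -116.48612286] 194 [ 479.04768086 -117.61961876   85.89030004]
post 0 1.57 [ 536.10216769 -164.39530889] 10 [ 533.77242346 -154.79250771   91.17607668]
post 1 0 [ 486.11362762 -192.26719138] 202 [ 486.43628529 -201.05153523   85.94682283]
post 1 1.57 [ 541.86668457 -240.1763774 ] 0 
bay 2 [ 584.50114198 -299.11239257] 1463 89.06895630470578 ((561.7674560546875, -298.596923828125), (48.02322006225586, 29.91791343688965), 87.19878387451172)
post 2 0 [ 491.87814451 -268.04825989] 0 
post 2 1.57 [ 547.63120146 -315.95744592] 226 [ 545.72723782 -314.43010009   85.23655641]
blk 1465 104.56166863193378 [ 2.92856442e-01 -3.69517049e-04  1.07536083e+02]
fstep 1296 47.70836758072464 [ 3.56083855e-01 -2.76441184e-03  6.00068603e+01]
```

View pics/w10.png

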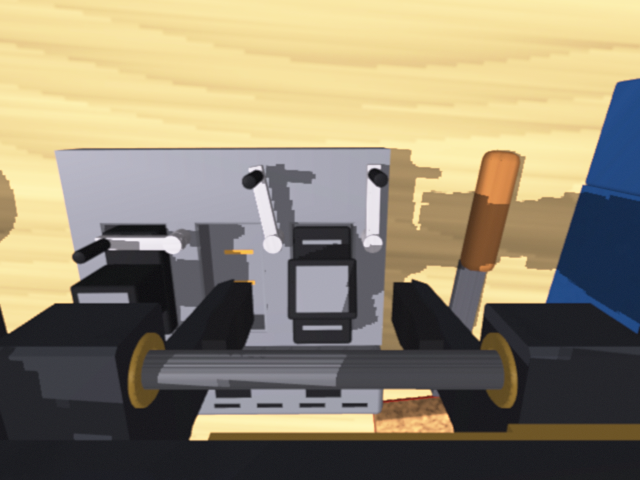

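The pack in bay0 is tilted with its rear end up on the bay's rear edge, slope about 17–19°; in the image its block sits at (322,290). I'll measure it, regrip with the tool tilted to match, lift, level and reinsert.

```bash
python3 -c "
from bays import *
d=snap('wrist');P=cloud(d);v,u=np.mgrid[:480,:640]
b=bay(0); r=(P[...,:2]-b)@np.stack([ex,ey],1); Z=P[...,2]
w=(v<335)&(abs(r[...,0])<45)&(abs(r[...,1])<30)&(Z>92)&(Z<125)
for _ in range(4):
    c=np.linalg.lstsq(np.c_[r[w],np.ones(w.sum())],Z[w],rcond=None)[0]
    w=(v<335)&(abs(r[...,0])<60)&(abs(r[...,1])<30)&(abs(Z-r@c[:2]-c[2])<1.5)&(Z>85)
print(c,w.sum(),'tilt',np.degrees(np.arctan(c[0])),cv2.minAreaRect(r[w].astype(np.float32)))
w=(v<335)&(r[...,0]>-60)&(r[...,0]<-22)&(abs(r[...,1])<30)&(Z>38)&(Z<62)
c=np.linalg.lstsq(np.c_[r[w],np.ones(w.sum())],Z[w],rcond=None)[0]
for _ in range(4):
    w=(v<335)&(r[...,0]>-70)&(r[...,0]<-10)&(abs(r[...,1])<30)&(abs(Z-r@c[:2]-c[2])<1.5)
    c=np.linalg.lstsq(np.c_[r[w],np.ones(w.sum())],Z[w],rcond=None)[0]
print(c,w.sum(),np.degrees(np.arctan(c[0])),cv2.minAreaRect(r[w].astype(np.float32)))
"
```

```text
[ 3.59746549e-01 -2.14188232e-04  1.08228720e+02] 3860 tilt 19.78601974557662 ((-21.6922607421875, -0.4841175079345703), (45.58095169067383, 37.22612762451172), 89.9051513671875)
[ 3.94074437e-01 -3.42561025e-03  6.11810437e+01] 2236 21.508131952894104 ((-47.71723937988281, -0.31712913513183594), (59.47026443481445, 44.11590576171875), 89.81412506103516)
```

```bash
python3 -c "
from h import *
go([539.4,-150.6,134],184.35,19.8)
go([554.5,-149.5,92],184.35,19.8)"
```

```text
linear [-0.0167, -0.0003, 0.0692] twist [0.0037, -0.3509, -0.0016] rows>=2.3
linear [-0.032, -0.0005, 0.1112] twist [0.0037, -0.3509, -0.0016] rows>=2.3
```

play_rows(
  increments=[
    {"linear": [-0.0167,0,0.01],"twist": [0.004,-0.14,-0.002],"hand": 0.062},
    {"linear": [-0.0167,0,0.03],"twist": [0.004,-0.28,-0.002],"hand": 0.062},
    {"linear": [-0.0167,0,0.05],"twist": [0.004,-0.351,-0.002],"hand": 0.062},
    {"linear": [-0.0167,0,0.069],"twist": [0.004,-0.351,-0.002],"hand": 0.062},
    {"linear": [-0.022,0,0.083],"twist": [0.004,-0.351,-0.002],"hand": 0.062},
    {"linear": [-0.027,0,0.097],"twist": [0.004,-0.351,-0.002],"hand": 0.062},
    {"linear": [-0.032,0,0.111],"twist": [0.004,-0.351,-0.002],"hand": 0.062},
    {"linear": [-0.032,0,0.111],"twist": [0.004,-0.351,-0.002],"hand": 0.062},
    {"linear": [-0.032,0,0.111],"twist": [0.004,-0.351,-0.002],"hand": 0.062},
  ],
)

```text
t: 43.6
tool_pos: [554.5, -148.9, 91.3]
eef_rot: [-180.0, 19.7, -175.6]
force: [1.3, -0.8, -0.1]
width: 61.9
```

play_rows(
  increments=[
    {"linear": [0,0,0],"twist": [0,0,0],"hand": 0.03},
    {"linear": [0,0,0],"twist": [0,0,0],"hand": 0.03},
    {"linear": [0,0,0],"twist": [0,0,0],"hand": 0.03},
    {"linear": [0,0,0],"twist": [0,0,0],"hand": 0.03},
    {"linear": [0,0,0],"twist": [0,0,0],"hand": 0.03},
  ],
  squeeze=50,
)

```text
t: 44.1
tool_pos: [554.8, -149.1, 91.8]
eef_rot: [-180.0, 19.8, -175.6]
force: [-1.1, 0.1, 3.0]
width: 45.2
```

```bash
python3 -c "
from h import *
s,_=cur();print(s['tool_pos'],s['eef_rot'],s['width'],s['force'])
go([565,-149,160],184.35,0)"
```

```text
[ 554.78161402 -149.07455371   91.83757728] [-179.96409935   19.7929256  -175.6280303 ] 45.24605920342265 [-1.07216121  0.0852512   3.01010556]
linear [-0.0327, -0.0007, -0.0607] twist [-0.0006, 0.3455, 0.0003] rows>=2.3
```

play_rows(
  increments=[
    {"linear": [-0.004,0,-0.0113],"twist": [0,0,0],"hand": 0.03},
    {"linear": [-0.009,0,-0.025],"twist": [0,0,0],"hand": 0.03},
    {"linear": [-0.0152,0,-0.0423],"twist": [0,0,0],"hand": 0.03},
    {"linear": [-0.02,0,-0.0607],"twist": [0,0.1,0],"hand": 0.03},
    {"linear": [-0.0327,0,-0.0607],"twist": [0,0.22,0],"hand": 0.03},
    {"linear": [-0.0327,0,-0.0607],"twist": [0,0.3455,0],"hand": 0.03},
    {"linear": [-0.0327,0,-0.0607],"twist": [0,0.3455,0],"hand": 0.03},
    {"linear": [-0.0327,0,-0.0607],"twist": [0,0.3455,0],"hand": 0.03},
  ],
)

```text
t: 44.9
tool_pos: [564.4, -147.9, 158.9]
eef_rot: [-180.0, 0.0, -175.6]
force: [-0.0, -0.0, -3.0]
width: 45.6
```

```bash
python3 -c "
from bays import *
s,R=cur();print(s['tool_pos'],s['eef_rot'],s['width'],s['force'])
d=snap('wrist','w11.png');P=cloud(d);v,u=np.mgrid[:480,:640]
T=R.inv().apply(P.reshape(-1,3)-s['tool_pos']).reshape(P.shape)
w=(v<330)&(abs(T[...,1])<30)&(T[...,0]>24)&(T[...,0]<42)&(T[...,2]>20)&(T[...,2]<55)
for _ in range(4):
    c=np.linalg.lstsq(np.c_[T[w][:,:2],np.ones(w.sum())],T[w][:,2],rcond=None)[0]
    w=(v<330)&(abs(T[...,1])<30)&(T[...,0]>15)&(T[...,0]<60)&(abs(T[...,2]-T[...,:2]@c[:2]-c[2])<1.2)
q=T[w]; print(c,w.sum(),'x',np.percentile(q[:,0],[.5,99.5]),'y',np.percentile(q[:,1],[.5,99.5]),np.median(q[:,2]))
# bay0 inner edges: charger top plane points near bay0 (charger frame rel bay0)
b=bay(0); r=(P[...,:2]-b)@np.stack([ex,ey],1)
fl=(v<330)&(abs(P[...,2]-35)<2)&(r[...,0]>-80)&(r[...,0]<0)&(abs(r[...,1])<15)
print('front edge of bay0 (want -48):',np.percentile(r[fl][:,0],99) if fl.sum() else None, fl.sum())
b=bay(1); r=(P[...,:2]-b)@np.stack([ex,ey],1)
fl=(v<330)&(abs(P[...,2]-35)<2)&(abs(r[...,0])<60)&(abs(r[...,1])<34)
for nm,m in (('front',(r[...,0]<0)&(abs(r[...,1])<15)),('rear',(r[...,0]>0)&(abs(r[...,1])<15)),('left',(r[...,1]>0)&(abs(r[...,0])<25)),('right',(r[...,1]<0)&(abs(r[...,0])<25))):
    q=r[fl&m]; print(nm,len(q), (np.percentile(q,[1,99],axis=0).round(1).tolist() if len(q)>5 else ''))
"
```

```text
[ 564.43977238 -147.85468985  158.93477559] [-1.79978509e+02  3.17424458e-02 -1.75589105e+02] 45.5597678544834 [-0.02223598 -0.03048873 -3.03997778]
[6.94042408e-03 8.27729855e-03 3.60891284e+01] 5440 x [19.88471059 45.58412829] y [-21.75448546  22.05406183] 36.31796713303514
front edge of bay0 (want -48): -49.438182379971146 2216
front 763 [[-59.9, -14.7], [-49.3, 14.7]]
rear 164 [[46.9, -14.9], [59.1, -3.5]]
left 781 [[-24.6, 25.5], [24.0, 33.9]]
right 940 [[-24.5, -33.9], [24.6, -24.6]]
```

View pics/w11.png

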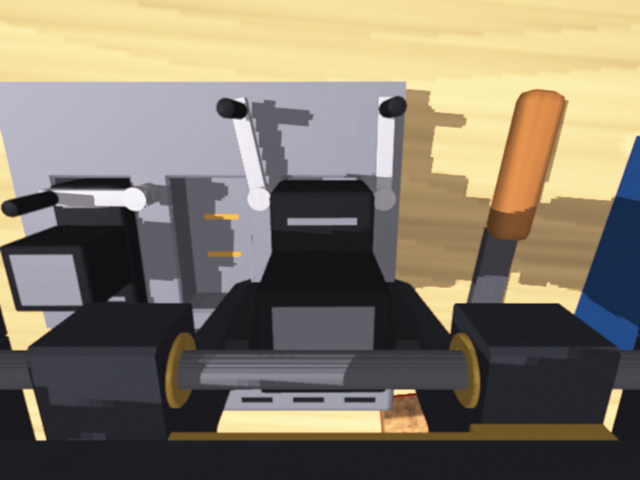

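```bash
python3 -c "
from h import *
go([571.6,-147.3,120],184.35,0)"
```

```text
linear [-0.0082, 0.0005, 0.039] twist [0.0001, -0.0, -0.0006] rows>=0.8
```

play_rows(
  increments=[
    {"linear": [-0.004,0.0005,0.01],"twist": [0,0,0],"hand": 0.03},
    {"linear": [-0.0082,0.0005,0.02],"twist": [0,0,0],"hand": 0.03},
    {"linear": [-0.0082,0.0005,0.03],"twist": [0,0,0],"hand": 0.03},
    {"linear": [-0.0082,0.0005,0.037],"twist": [0,0,0],"hand": 0.03},
    {"linear": [-0.0082,0.0005,0.037],"twist": [0,0,0],"hand": 0.03},
    {"linear": [-0.0082,0.0005,0.037],"twist": [0,0,0],"hand": 0.03},
    {"linear": [-0.0082,0.0005,0.037],"twist": [0,0,0],"hand": 0.03},
  ],
)

```text
t: 45.65
tool_pos: [571.9, -147.5, 122.3]
eef_rot: [-180.0, 0.0, -175.7]
force: [-0.7, -0.2, -2.4]
width: 45.7
```

```bash
python3 -c "
from h import *
s,_=cur();print(s['tool_pos'],s['eef_rot'])
go([571.6,-147.3,81],184.35,0)"
```

```text
[ 571.90201571 -147.4561636   122.3487403 ] [-1.79993935e+02  4.07302155e-02 -1.75688175e+02]
linear [0.0003, 0.0002, 0.0413] twist [-0.0001, 0.0007, -0.0007] rows>=0.8
```

play_rows(
  increments=[
    {"linear": [0.0003,0,0.004],"twist": [0,0,0],"hand": 0.03},
    {"linear": [0.0003,0,0.008],"twist": [0,0,0],"hand": 0.03},
    {"linear": [0.0003,0,0.012],"twist": [0,0,0],"hand": 0.03},
    {"linear": [0.0003,0,0.016],"twist": [0,0,0],"hand": 0.03},
    {"linear": [0.0003,0,0.018],"twist": [0,0,0],"hand": 0.03},
  ],
)

```text
t: 46.15
tool_pos: [571.3, -147.4, 103.8]
eef_rot: [180.0, 0.0, -175.7]
force: [0.1, 0.4, -3.2]
width: 45.1
```

Clean entry, with only the pack's weight on the wrist. Continuing down.

play_rows(
  increments=[
    {"linear": [0,0,0.004],"twist": [0,0,0],"hand": 0.03},
    {"linear": [0,0,0.008],"twist": [0,0,0],"hand": 0.03},
    {"linear": [0,0,0.012],"twist": [0,0,0],"hand": 0.03},
    {"linear": [0,0,0.016],"twist": [0,0,0],"hand": 0.03},
    {"linear": [0,0,0.02],"twist": [0,0,0],"hand": 0.03},
    {"linear": [0,0,0.024],"twist": [0,0,0],"hand": 0.03},
    {"linear": [0,0,0.024],"twist": [0,0,0],"hand": 0.03},
  ],
)

```text
t: 46.85
tool_pos: [571.5, -147.8, 80.8]
eef_rot: [180.0, 0.0, -175.7]
force: [-3.9, 0.4, 9.2]
width: 45.3
```

play_rows(
  increments=[
    {"linear": [0,0,-0.001],"twist": [0,0,0],"hand": 0.06},
    {"linear": [0,0,-0.001],"twist": [0,0,0],"hand": 0.06},
    {"linear": [0,0,-0.001],"twist": [0,0,0],"hand": 0.06},
    {"linear": [0,0,-0.02],"twist": [0,0,0],"hand": 0.06},
    {"linear": [0,0,-0.05],"twist": [0,0,0],"hand": 0.06},
    {"linear": [0,0,-0.09],"twist": [0,0,0],"hand": 0.06},
    {"linear": [0,0,-0.1],"twist": [0,0,0],"hand": 0.06},
    {"linear": [0,0,-0.1],"twist": [0,0,0],"hand": 0.06},
  ],
)

```text
t: 47.65
tool_pos: [572.6, -148.0, 182.3]
eef_rot: [180.0, 0.2, -175.7]
force: [0.1, -0.2, -0.4]
width: 59.7
```

```bash
python3 -c "
from bays import *
look()
d=snap('wrist');P=cloud(d)
w=(np.hypot(P[...,0]-479,P[...,1]+118)<22)&(P[...,2]>82)&(P[...,2]<92)
q=P[w]; print(w.sum(), cv2.minEnclosingCircle(q[:,:2].astype(np.float32)) if w.sum() else '')
go([479.5,-117.5,140],184.35)"
```

```text
bay 0 [ 572.97210821 -147.55025555] 4961 89.89274455153878 ((570.7837524414062, -147.58062744140625), (40.24570083618164, 46.191864013671875), 4.2929158210754395)
post 0 0 [ 480.34911074 -116.48612286] 289 [ 479.81944455 -117.54036353   85.89076963]
post 0 1.57 [ 536.10216769 -164.39530889] 0 
post 1 0 [ 486.11362762 -192.26719138] 294 [ 487.05494009 -200.84420428   85.97204217]
post 1 1.57 [ 541.86668457 -240.1763774 ] 0 
bay 2 [ 584.50114198 -299.11239257] 5603 89.87461070492985 ((574.8967895507812, -298.8612976074219), (59.05814743041992, 47.621002197265625), 5.04137659072876)
post 2 0 [ 491.87814451 -268.04825989] 0 
post 2 1.57 [ 547.63120146 -315.95744592] 325 [ 546.1230135  -314.1751916    85.23101351]
280 ((479.6172180175781, -117.14317321777344), 5.0364508628845215)
linear [0.0889, 0.0366, 0.0399] twist [0.0013, -0.0009, -0.0009] rows>=2.1
```

Seated, with the top at 89.9 as in bay2. Now latch 0.

play_rows(
  increments=[
    {"linear": [0.04,0.018,0],"twist": [0,0,0],"hand": 0.035},
    {"linear": [0.085,0.0366,0],"twist": [0,0,0],"hand": 0.035},
    {"linear": [0.0893,0.0366,0.03],"twist": [0,0,0],"hand": 0.035},
    {"linear": [0.0893,0.0366,0.05],"twist": [0,0,0],"hand": 0.035},
    {"linear": [0.0895,0.0366,0.055],"twist": [0,0,0],"hand": 0.035},
    {"linear": [0.0895,0.0366,0.075],"twist": [0,0,0],"hand": 0.035},
    {"linear": [0.0895,0.0366,0.093],"twist": [0,0,0],"hand": 0.035},
    {"linear": [0.0895,0.0366,0.093],"twist": [0,0,0],"hand": 0.035},
    {"linear": [0.0895,0.0366,0.093],"twist": [0,0,0],"hand": 0.004},
    {"linear": [0.0895,0.0366,0.093],"twist": [0,0,0],"hand": 0.004},
    {"linear": [0.0895,0.0366,0.093],"twist": [0,0,0],"hand": 0.004},
    {"linear": [0.0895,0.0366,0.093],"twist": [0,0,0],"hand": 0.004},
  ],
  squeeze=10,
)

```text
t: 48.95
tool_pos: [479.4, -117.5, 87.5]
eef_rot: [179.9, 0.0, -175.7]
force: [-0.4, 0.6, 1.9]
width: 9.3
```

```bash
python3 arc.py 0
```

```text
9.313885751364994 [ 479.37682599 -117.50816692   87.54092069] [ 1.79940803e+02  2.31188903e-02 -1.75696702e+02]
phi now 0.01781916038654471
0.16 [-0.0007, -0.0074] 0.31 [-0.0024, -0.0147] 0.45 [-0.0052, -0.0217] 0.59 [-0.0089, -0.0281] 0.74 [-0.0135, -0.034] 0.88 [-0.0189, -0.0392] 1.02 [-0.025, -0.0435] 1.17 [-0.0317, -0.0469] 1.31 [-0.0387, -0.0493] 1.46 [-0.0461, -0.0507] 1.60 [-0.0536, -0.051]
```

play_rows(
  increments=[
    {"linear": [-0.0007,-0.0074,0],"twist": [0,0,0],"hand": 0.004},
    {"linear": [-0.0024,-0.0147,0],"twist": [0,0,0],"hand": 0.004},
    {"linear": [-0.0052,-0.0217,0],"twist": [0,0,0],"hand": 0.004},
    {"linear": [-0.0089,-0.0281,0],"twist": [0,0,0],"hand": 0.004},
    {"linear": [-0.0135,-0.034,0],"twist": [0,0,0],"hand": 0.004},
    {"linear": [-0.0189,-0.0392,0],"twist": [0,0,0],"hand": 0.004},
    {"linear": [-0.025,-0.0435,0],"twist": [0,0,0],"hand": 0.004},
    {"linear": [-0.0317,-0.0469,0],"twist": [0,0,0],"hand": 0.004},
    {"linear": [-0.0387,-0.0493,0],"twist": [0,0,0],"hand": 0.004},
    {"linear": [-0.0461,-0.0507,0],"twist": [0,0,0],"hand": 0.004},
    {"linear": [-0.053,-0.051,0],"twist": [0,0,0],"hand": 0.004},
    {"linear": [-0.053,-0.051,0],"twist": [0,0,0],"hand": 0.004},
  ],
)

```text
t: 50.15
tool_pos: [537.5, -164.6, 87.6]
eef_rot: [-180.0, 0.1, -175.7]
force: [-0.5, 0.5, 1.8]
width: 9.5
```

play_rows(
  increments=[
    {"linear": [0,0,0],"twist": [0,0,0],"hand": 0.025},
    {"linear": [0,0,0],"twist": [0,0,0],"hand": 0.025},
    {"linear": [0,0,-0.01],"twist": [0,0,0],"hand": 0.025},
    {"linear": [0,0,-0.05],"twist": [0,0,0],"hand": 0.025},
    {"linear": [0,0,-0.1],"twist": [0,0,0],"hand": 0.025},
    {"linear": [0.02,-0.01,-0.15],"twist": [0,0,0],"hand": 0.025},
    {"linear": [0.03,-0.03,-0.2],"twist": [0,0,0],"hand": 0.025},
    {"linear": [0.03,-0.05,-0.25],"twist": [0,0,0],"hand": 0.025},
    {"linear": [0.03,-0.05,-0.3],"twist": [0,0,0],"hand": 0.025},
    {"linear": [0.03,-0.05,-0.3],"twist": [0,0,0],"hand": 0.025},
  ],
)

```text
t: 51.15
tool_pos: [511.7, -219.3, 393.8]
eef_rot: [-179.8, 0.6, -175.8]
force: [0.2, 0.3, -0.7]
width: 24.9
```

```bash
python3 -c "
from bays import *
s,_=cur();print(s['joint_pos'],s['tool_pos'])
look()
d=snap('wrist','w12.png')
go([620,228,400],87.25)"
```

```text
[-11.53921521  16.60469434  38.30347763  95.23632235 -10.94128275
  71.27650969 123.20178214] [ 511.69007795 -219.28845889  393.76496108]
bay 0 [ 572.97210821 -147.55025555] 1329 89.78885288113948 ((562.934326171875, -148.26686096191406), (55.914398193359375, 46.18682861328125), 4.145910739898682)
post 0 0 [ 480.34911074 -116.48612286] 0 
post 0 1.57 [ 536.10216769 -164.39530889] 61 [ 534.8119987  -164.9124487    85.57857256]
post 1 0 [ 486.11362762 -192.26719138] 57 [ 486.44273351 -201.58512926   85.88090299]
post 1 1.57 [ 541.86668457 -240.1763774 ] 0 
bay 2 [ 584.50114198 -299.11239257] 1335 89.88554374770916 ((575.2578735351562, -299.1481018066406), (59.03722381591797, 46.404232025146484), 4.383457660675049)
post 2 0 [ 491.87814451 -268.04825989] 0 
post 2 1.57 [ 547.63120146 -315.95744592] 61 [ 546.02840749 -315.28864656   85.88427002]
linear [-0.1418, 0.4361, -0.0096] twist [0.0048, 0.0059, 1.6938] rows>=11.3
```

View pics/w12.png

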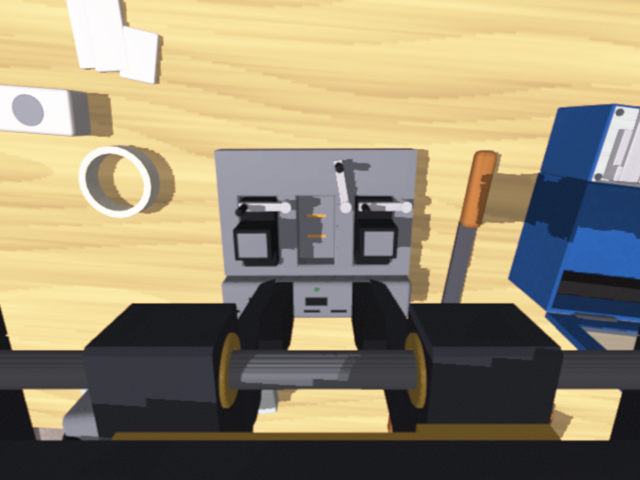

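Both packs are down and both levers are across: the posts at (242,210) and (364,209) are at their shut positions. Before shutting the lid I'll measure where its handle is.

```bash
python3 -c "
from h import *
d=snap('scene');P=cloud(d)
bx=np.array([568.1,230.5]);a=np.radians(-2.75);ex=np.array([np.cos(a),np.sin(a)]);ey=np.array([-np.sin(a),np.cos(a)])
r=(P[...,:2]-bx)@np.stack([ex,ey],1);Z=P[...,2]
w=(r[...,0]>105)&(r[...,0]<160)&(abs(r[...,1])<50)&(Z>180)&(Z<265)
q=np.c_[r[w],Z[w]];print('handle',len(q),np.median(q,0),q.min(0),q.max(0))
w=(r[...,0]>60)&(r[...,0]<105)&(abs(abs(r[...,1])-150)<6)&(Z>120)&(Z<255)
q=np.c_[r[w],Z[w]];print('lid back',len(q),np.polyfit(q[:,2],q[:,0],1),q.max(0))
d=snap('top');P=cloud(d);r=(P[...,:2]-bx)@np.stack([ex,ey],1);Z=P[...,2]
w=(r[...,0]>105)&(r[...,0]<160)&(abs(r[...,1])<50)&(Z>225)&(Z<265)
q=np.c_[r[w],Z[w]];print('handle top',len(q),np.median(q,0),q.min(0),q.max(0)) if len(q) else print('none')
go([696,224.5,330],87.25)
"
```

```text
handle 272 [134.34168578   2.68249636 241.41483488] [107.75251439 -49.80326246 233.6979154 ] [139.062857    49.86372126 246.56135126]
lid back 448 [4.19670704e-02 8.56707495e+01] [ 97.94053503 155.98807522 254.93782989]
handle top 144 [127.99864355  -1.61617447 242.41841142] [106.37971953 -49.87504991 235.77525402] [135.10754124  48.90576655 249.08696592]
linear [-0.2187, 0.425, 0.0569] twist [0.0012, -0.0004, 1.695] rows>=11.3
```

play_rows(
  increments=[
    {"linear": [-0.015,0.03,0],"twist": [0,0,0.145],"hand": 0.022},
    {"linear": [-0.035,0.07,0],"twist": [0,0,0.29],"hand": 0.022},
    {"linear": [-0.055,0.11,0],"twist": [0,0,0.435],"hand": 0.022},
    {"linear": [-0.075,0.15,0],"twist": [0,0,0.58],"hand": 0.022},
    {"linear": [-0.095,0.19,0],"twist": [0,0,0.725],"hand": 0.022},
    {"linear": [-0.115,0.23,0],"twist": [0,0,0.87],"hand": 0.022},
    {"linear": [-0.135,0.27,0],"twist": [0,0,1.015],"hand": 0.022},
    {"linear": [-0.155,0.31,0],"twist": [0,0,1.16],"hand": 0.022},
    {"linear": [-0.175,0.35,0],"twist": [0,0,1.305],"hand": 0.022},
    {"linear": [-0.195,0.39,0.01],"twist": [0,0,1.45],"hand": 0.022},
    {"linear": [-0.21,0.415,0.02],"twist": [0,0,1.6],"hand": 0.022},
    {"linear": [-0.2187,0.425,0.04],"twist": [0.001,0,1.69],"hand": 0.022},
  ],
)

```text
t: 52.55
tool_pos: [695.6, 229.1, 343.5]
eef_rot: [-179.8, -0.0, 87.5]
force: [-0.0, -0.8, -0.4]
width: 21.8
```

```bash
python3 -c "
from h import *
s,_=cur();print(s['joint_pos'],s['tool_pos'])
go([697,224.3,285],87.25)
"
```

```text
[-46.66107568  43.32801725  48.07109734  69.6847443  -31.27868853
  79.93669385  -3.99873128] [695.626351   229.14085555 343.51810009]
linear [-0.0048, 0.0017, 0.0585] twist [-0.0028, -0.0003, 0.0045] rows>=1.2
```

play_rows(
  increments=[
    {"linear": [-0.0048,0.0017,0.02],"twist": [-0.003,0,0.0045],"hand": 0.022},
    {"linear": [-0.0048,0.0017,0.05],"twist": [-0.003,0,0.0045],"hand": 0.022},
    {"linear": [-0.0048,0.0017,0.055],"twist": [-0.003,0,0.0045],"hand": 0.022},
    {"linear": [-0.0048,0.0017,0.055],"twist": [-0.003,0,0.0045],"hand": 0.022},
  ],
)

```text
t: 52.95
tool_pos: [695.8, 224.2, 286.1]
eef_rot: [-179.8, 0.1, 87.2]
force: [0.1, 0.0, 0.3]
width: 22.0
```

```bash
python3 -c "
from h import *
go([697,224.3,245],87.25)
d=snap('wrist');P=cloud(d);s,R=cur();v,u=np.mgrid[:480,:640]
T=R.inv().apply(P.reshape(-1,3)-s['tool_pos']).reshape(P.shape)
w=(abs(T[...,0])>25)&(abs(T[...,0])<60)&(abs(T[...,1])<25)&(T[...,2]>25)&(T[...,2]<70)&(v<330)
q=T[w];print(len(q),np.median(q,0),q.min(0),q.max(0)) if len(q) else print('none')
"
```

```text
linear [0.0002, 0.0014, 0.0411] twist [-0.0038, 0.0013, -0.0004] rows>=0.8
2693 [51.53157951 -2.01657254 45.95814951] [-26.07005386 -24.99965091  42.80171865] [59.99600868  5.97437689 51.33387779]
```

play_rows(
  increments=[
    {"linear": [0,0.001,0.01],"twist": [-0.003,0,0],"hand": 0.024},
    {"linear": [0,0.001,0.02],"twist": [-0.003,0,0],"hand": 0.024},
    {"linear": [0,0.001,0.03],"twist": [-0.003,0,0],"hand": 0.024},
    {"linear": [0,0.001,0.04],"twist": [-0.003,0,0],"hand": 0.024},
    {"linear": [0,0.001,0.041],"twist": [-0.003,0,0],"hand": 0.024},
    {"linear": [0,0.001,0.041],"twist": [-0.003,0,0],"hand": 0.003},
    {"linear": [0,0.001,0.041],"twist": [-0.003,0,0],"hand": 0.003},
    {"linear": [0,0.001,0.041],"twist": [-0.003,0,0],"hand": 0.003},
    {"linear": [0,0.001,0.041],"twist": [-0.003,0,0],"hand": 0.003},
  ],
  squeeze=25,
)

```text
t: 53.9
tool_pos: [698.0, 224.0, 247.6]
eef_rot: [179.8, 0.0, 87.2]
force: [1.1, 0.1, 0.8]
width: 8.7
```

```bash
python3 -c "
from h import *
s,R=cur();print(s['tool_pos'],s['width'],s['force'])
f=lambda t:np.array([-140*np.cos(t)+44*np.sin(t),140*np.sin(t)+44*np.cos(t)])
t0=1.6
for t in np.linspace(t0,0,23)[1:]:
    dlt=(f(t)-f(t0))/1e3; print('%.2f'%t,np.round([0,dlt[0],-dlt[1]],3).tolist())
"
```

```text
[698.03179222 224.03535608 247.5540613 ] 8.665387335779634 [1.10610095 0.1106344  0.84686454]
1.53 [0.0, -0.01, -0.003]
1.45 [0.0, -0.021, -0.006]
1.38 [0.0, -0.031, -0.007]
1.31 [0.0, -0.042, -0.008]
1.24 [0.0, -0.052, -0.008]
1.16 [0.0, -0.063, -0.007]
1.09 [0.0, -0.074, -0.006]
1.02 [0.0, -0.084, -0.004]
0.95 [0.0, -0.094, -0.001]
0.87 [0.0, -0.104, 0.003]
0.80 [0.0, -0.114, 0.008]
0.73 [0.0, -0.123, 0.013]
0.65 [0.0, -0.132, 0.019]
0.58 [0.0, -0.141, 0.025]
0.51 [0.0, -0.149, 0.032]
0.44 [0.0, -0.156, 0.04]
0.36 [0.0, -0.163, 0.048]
0.29 [0.0, -0.17, 0.056]
0.22 [0.0, -0.175, 0.065]
0.15 [0.0, -0.18, 0.075]
0.07 [0.0, -0.185, 0.085]
0.00 [0.0, -0.188, 0.095]
```

play_rows(
  increments=[
    {"linear": [0,-0.01,-0.003],"twist": [0,0,0],"hand": 0.003},
    {"linear": [0,-0.021,-0.006],"twist": [0,0,0],"hand": 0.003},
    {"linear": [0,-0.031,-0.007],"twist": [0,0,0],"hand": 0.003},
    {"linear": [0,-0.042,-0.008],"twist": [0,0,0],"hand": 0.003},
    {"linear": [0,-0.052,-0.008],"twist": [0,0,0],"hand": 0.003},
    {"linear": [0,-0.063,-0.007],"twist": [0,0,0],"hand": 0.003},
    {"linear": [0,-0.074,-0.006],"twist": [0,0,0],"hand": 0.003},
    {"linear": [0,-0.084,-0.004],"twist": [0,0,0],"hand": 0.003},
    {"linear": [0,-0.094,-0.001],"twist": [0,0,0],"hand": 0.003},
    {"linear": [0,-0.104,0.003],"twist": [0,0,0],"hand": 0.003},
    {"linear": [0,-0.114,0.008],"twist": [0,0,0],"hand": 0.003},
    {"linear": [0,-0.114,0.008],"twist": [0,0,0],"hand": 0.003},
  ],
)

```text
t: 55.1
tool_pos: [582.8, 229.6, 240.3]
eef_rot: [179.9, -0.0, 87.2]
force: [-5.3, -1.3, 9.7]
width: 8.8
```

```bash
python3 -c "
from h import *
s,R=cur();print(s['tool_pos'],s['width'],s['force'])
f=lambda t:np.array([-140*np.cos(t)+44*np.sin(t),140*np.sin(t)+44*np.cos(t)])
p=s['tool_pos']; bx=(p[:2]-[568.1,230.5])@[np.cos(np.radians(2.75)),-np.sin(np.radians(2.75))]-80; bz=p[2]-6-100
t0=np.arctan2(bz,-bx)-np.arctan2(44,140); print('theta',t0,'radius',np.hypot(bx,bz))
for t in np.linspace(t0,0,13)[1:]:
    dlt=(f(t)-f(t0))/1e3; print('%.2f'%t,np.round([0,dlt[0],-dlt[1]],3).tolist())
"
```

```text
[582.76718823 229.5600705  240.33747879] 8.793063443840603 [-5.26941398 -1.27990743  9.73104394]
theta 0.813800525532346 radius 149.36950778968796
0.75 [0.0, -0.009, 0.005]
0.68 [0.0, -0.017, 0.01]
0.61 [0.0, -0.025, 0.016]
0.54 [0.0, -0.033, 0.022]
0.47 [0.0, -0.04, 0.029]
0.41 [0.0, -0.047, 0.036]
0.34 [0.0, -0.053, 0.044]
0.27 [0.0, -0.059, 0.052]
0.20 [0.0, -0.064, 0.061]
0.14 [0.0, -0.069, 0.069]
0.07 [0.0, -0.073, 0.079]
0.00 [0.0, -0.076, 0.088]
```

play_rows(
  increments=[
    {"linear": [0,-0.009,0.005],"twist": [0,0,0],"hand": 0.003},
    {"linear": [0,-0.017,0.01],"twist": [0,0,0],"hand": 0.003},
    {"linear": [0,-0.025,0.016],"twist": [0,0,0],"hand": 0.003},
    {"linear": [0,-0.033,0.022],"twist": [0,0,0],"hand": 0.003},
    {"linear": [0,-0.04,0.029],"twist": [0,0,0],"hand": 0.003},
    {"linear": [0,-0.047,0.036],"twist": [0,0,0],"hand": 0.003},
    {"linear": [0,-0.053,0.044],"twist": [0,0,0],"hand": 0.003},
    {"linear": [0,-0.059,0.052],"twist": [0,0,0],"hand": 0.003},
    {"linear": [0,-0.064,0.061],"twist": [0,0,0],"hand": 0.003},
    {"linear": [0,-0.069,0.069],"twist": [0,0,0],"hand": 0.003},
    {"linear": [0,-0.073,0.079],"twist": [0,0,0],"hand": 0.003},
    {"linear": [0,-0.076,0.086],"twist": [0,0,0],"hand": 0.003},
  ],
)

```text
t: 56.3
tool_pos: [508.0, 233.4, 153.9]
eef_rot: [179.7, -0.1, 87.2]
force: [3.1, -1.7, 39.5]
width: 9.0
```

play_rows(
  increments=[
    {"linear": [0,0,0.003],"twist": [0,0,0],"hand": 0.003},
    {"linear": [0,0,0.006],"twist": [0,0,0],"hand": 0.003},
    {"linear": [0,0,0.006],"twist": [0,0,0],"hand": 0.003},
    {"linear": [0,0,0.006],"twist": [0,0,0],"hand": 0.003},
  ],
)

```text
t: 56.7
tool_pos: [508.2, 233.6, 149.5]
eef_rot: [179.8, -0.2, 87.2]
force: [-3.6, -0.5, 24.2]
width: 8.3
```

play_rows(
  increments=[
    {"linear": [0,0,0],"twist": [0,0,0],"hand": 0.035},
    {"linear": [0,0,0],"twist": [0,0,0],"hand": 0.035},
    {"linear": [0,0,0],"twist": [0,0,0],"hand": 0.035},
    {"linear": [0,0,-0.03],"twist": [0,0,0],"hand": 0.035},
    {"linear": [0,0,-0.06],"twist": [0,0,0],"hand": 0.035},
    {"linear": [0,0,-0.06],"twist": [0,0,0],"hand": 0.035},
  ],
)

```text
t: 57.3
tool_pos: [509.2, 233.8, 211.9]
eef_rot: [179.6, -0.3, 87.2]
force: [0.4, 0.2, -0.0]
width: 35.0
```

```bash
python3 -c "
from h import *
go([416,107.7,210],177)
d=snap('wrist');P=cloud(d)
w=(P[...,0]>530)&(P[...,0]<640)&(P[...,1]>90)&(P[...,1]<375)&(P[...,2]>95)&(P[...,2]<125); q=P[w]; print(len(q),np.median(q[:,2]) if len(q) else '')
"
```

```text
linear [-0.1305, -0.087, 0.0006] twist [0.0097, 0.0011, -1.5671] rows>=10.5
57510 105.86259542788301
```

play_rows(
  increments=[
    {"linear": [-0.02,-0.015,0],"twist": [0.001,0,-0.15],"hand": 0.045},
    {"linear": [-0.05,-0.035,0],"twist": [0.002,0,-0.3],"hand": 0.045},
    {"linear": [-0.08,-0.055,0],"twist": [0.003,0,-0.45],"hand": 0.045},
    {"linear": [-0.11,-0.075,0],"twist": [0.004,0,-0.6],"hand": 0.045},
    {"linear": [-0.1305,-0.087,0],"twist": [0.005,0,-0.75],"hand": 0.045},
    {"linear": [-0.1305,-0.087,0],"twist": [0.006,0,-0.9],"hand": 0.045},
    {"linear": [-0.1305,-0.087,0],"twist": [0.007,0,-1.05],"hand": 0.045},
    {"linear": [-0.1305,-0.087,0],"twist": [0.008,0,-1.2],"hand": 0.045},
    {"linear": [-0.1305,-0.087,0],"twist": [0.009,0,-1.35],"hand": 0.045},
    {"linear": [-0.1305,-0.087,0],"twist": [0.01,0.001,-1.5],"hand": 0.045},
    {"linear": [-0.1305,-0.087,0],"twist": [0.01,0.001,-1.567],"hand": 0.045},
    {"linear": [-0.1305,-0.087,0],"twist": [0.01,0.001,-1.567],"hand": 0.045},
  ],
)

```text
t: 58.55
tool_pos: [413.9, 107.5, 208.2]
eef_rot: [-179.9, -0.3, 177.1]
force: [-0.2, 0.4, 0.4]
width: 44.8
```

```bash
python3 -c "
from h import *
s,_=cur();print(s['joint_pos'])
d=snap('wrist','w13.png');P=cloud(d)
w=(np.hypot(P[...,0]-420,P[...,1]-108)<25)&(P[...,2]>138)&(P[...,2]<150); q=P[w]; print('knob',w.sum(),np.median(q,0),cv2.minEnclosingCircle(q[:,:2].astype(np.float32)))
w=(P[...,0]>510)&(P[...,0]<640)&(P[...,1]>80)&(P[...,1]<170)&(P[...,2]>95)&(P[...,2]<125); q=P[w]
A=np.c_[q[:,:2]-[568,230],np.ones(len(q))]; print('lid',len(q),np.linalg.lstsq(A,q[:,2],rcond=None)[0])
go([416,107.7,147],177)
"
```

```text
[-48.40629597  15.55141886  32.38667299 124.39853987 -12.05742637
  43.30614529  78.96246456]
knob 564 [414.38606556 107.63284444 144.83383076] ((415.463623046875, 107.65142822265625), 7.014083385467529)
lid 5301 [-5.12240045e-03 -2.10213637e-02  1.03668283e+02]
linear [-0.0022, 0.0004, 0.0613] twist [-0.0019, -0.0043, -0.0011] rows>=1.2
```

play_rows(
  increments=[
    {"linear": [-0.002,0,0.03],"twist": [-0.002,-0.004,0],"hand": 0.045},
    {"linear": [-0.002,0,0.06],"twist": [-0.002,-0.004,0],"hand": 0.045},
    {"linear": [-0.002,0,0.0613],"twist": [-0.002,-0.004,0],"hand": 0.045},
    {"linear": [-0.002,0,0.0613],"twist": [-0.002,-0.004,0],"hand": 0.005},
    {"linear": [-0.002,0,0.0613],"twist": [-0.002,-0.004,0],"hand": 0.005},
    {"linear": [-0.002,0,0.0613],"twist": [-0.002,-0.004,0],"hand": 0.005},
    {"linear": [-0.002,0,0.0613],"twist": [-0.002,-0.004,0],"hand": 0.005},
    {"linear": [-0.002,0,0.0613],"twist": [-0.002,-0.004,0],"hand": 0.005},
  ],
  squeeze=20,
)

```text
t: 59.4
tool_pos: [416.3, 107.3, 147.7]
eef_rot: [180.0, 0.1, 176.9]
force: [0.1, -0.9, 5.5]
width: 13.4
```

play_rows(
  increments=[
    {"linear": [-0.004,0,0],"twist": [0,0,0],"hand": 0.005},
    {"linear": [-0.008,0,0],"twist": [0,0,0],"hand": 0.005},
    {"linear": [-0.012,0,0],"twist": [0,0,0],"hand": 0.005},
    {"linear": [-0.016,0,0],"twist": [0,0,0],"hand": 0.005},
    {"linear": [-0.018,0,0],"twist": [0,0,0],"hand": 0.005},
    {"linear": [-0.018,0,0],"twist": [0,0,0],"hand": 0.005},
  ],
)

```text
t: 60.0
tool_pos: [432.5, 106.4, 147.6]
eef_rot: [180.0, -0.2, 176.9]
force: [-8.7, -0.2, 13.7]
width: 13.3
```

play_rows(
  increments=[
    {"linear": [0.001,0,0],"twist": [0,0,0],"hand": 0.045},
    {"linear": [0.001,0,0],"twist": [0,0,0],"hand": 0.045},
    {"linear": [0.001,0,0],"twist": [0,0,0],"hand": 0.045},
    {"linear": [0.001,0,-0.04],"twist": [0,0,0],"hand": 0.045},
    {"linear": [0.001,0,-0.07],"twist": [0,0,0],"hand": 0.045},
    {"linear": [0.001,0,-0.07],"twist": [0,0,0],"hand": 0.045},
  ],
)

```text
t: 60.6
tool_pos: [434.4, 107.0, 220.6]
eef_rot: [179.8, 0.1, 176.9]
force: [0.6, -0.2, 0.5]
width: 45.0
```

```bash
python3 -c "
from h import *
d=snap('wrist');P=cloud(d)
w=(np.hypot(P[...,0]-425,P[...,1]-108)<25)&(P[...,2]>140)&(P[...,2]<150); q=P[w]; print('knob',w.sum(),cv2.minEnclosingCircle(q[:,:2].astype(np.float32)))
go([439,183,195],105.25)
"
```

```text
knob 476 ((431.5292663574219, 106.94891357421875), 7.083694934844971)
linear [-0.0017, 0.0762, 0.0242] twist [0.0025, -0.002, 1.2512] rows>=8.3
```

Knob is at (431.5,106.9), the same place as at the start, so the bolt is home. Now the right dial.

play_rows(
  increments=[
    {"linear": [-0.0017,0.02,0],"twist": [0,0,0.15],"hand": 0.045},
    {"linear": [-0.0017,0.04,0],"twist": [0,0,0.3],"hand": 0.045},
    {"linear": [-0.0017,0.06,0],"twist": [0,0,0.45],"hand": 0.045},
    {"linear": [-0.0017,0.076,0],"twist": [0,0,0.6],"hand": 0.045},
    {"linear": [-0.0017,0.076,0],"twist": [0,0,0.75],"hand": 0.045},
    {"linear": [-0.0017,0.076,0],"twist": [0,0,0.9],"hand": 0.045},
    {"linear": [-0.0017,0.076,0],"twist": [0.001,0,1.05],"hand": 0.045},
    {"linear": [-0.0017,0.076,0.01],"twist": [0.002,-0.001,1.2],"hand": 0.045},
    {"linear": [-0.0017,0.076,0.02],"twist": [0.002,-0.002,1.251],"hand": 0.045},
    {"linear": [-0.0017,0.076,0.024],"twist": [0.002,-0.002,1.251],"hand": 0.045},
    {"linear": [-0.0017,0.076,0.024],"twist": [0.002,-0.002,1.251],"hand": 0.045},
  ],
)

```text
t: 61.75
tool_pos: [438.4, 182.4, 194.1]
eef_rot: [-179.9, 0.0, 105.4]
force: [-0.6, 0.5, 0.1]
width: 45.1
```

```bash
python3 -c "
from h import *
go([439.5,183.5,136],105.25)
"
```

```text
linear [0.0008, 0.0015, 0.0581] twist [-0.0015, 0.0008, 0.003] rows>=1.2
```

play_rows(
  increments=[
    {"linear": [0,0.0005,0.03],"twist": [0,0,0],"hand": 0.045},
    {"linear": [0,0.0005,0.058],"twist": [0,0,0],"hand": 0.045},
    {"linear": [0,0.0005,0.058],"twist": [0,0,0],"hand": 0.045},
    {"linear": [0,0.0005,0.058],"twist": [0,0,0],"hand": 0.005},
    {"linear": [0,0.0005,0.058],"twist": [0,0,0],"hand": 0.005},
    {"linear": [0,0.0005,0.058],"twist": [0,0,0],"hand": 0.005},
    {"linear": [0,0.0005,0.058],"twist": [0,0,0],"hand": 0.005},
    {"linear": [0,0.0005,0.058],"twist": [0,0,0],"hand": 0.005},
  ],
)

```text
t: 62.55
tool_pos: [440.1, 183.1, 136.9]
eef_rot: [179.9, 0.0, 105.4]
force: [2.2, 0.7, 2.2]
width: 12.8
```

play_rows(
  increments=[
    {"linear": [0,0,0],"twist": [0,0,-0.12],"hand": 0.005},
    {"linear": [0,0,0],"twist": [0,0,-0.24],"hand": 0.005},
    {"linear": [0,0,0],"twist": [0,0,-0.36],"hand": 0.005},
    {"linear": [0,0,0],"twist": [0,0,-0.48],"hand": 0.005},
    {"linear": [0,0,0],"twist": [0,0,-0.6],"hand": 0.005},
    {"linear": [0,0,0],"twist": [0,0,-0.72],"hand": 0.005},
    {"linear": [0,0,0],"twist": [0,0,-0.84],"hand": 0.005},
    {"linear": [0,0,0],"twist": [0,0,-0.96],"hand": 0.005},
    {"linear": [0,0,0],"twist": [0,0,-1.08],"hand": 0.005},
    {"linear": [0,0,0],"twist": [0,0,-1.2],"hand": 0.005},
    {"linear": [0,0,0],"twist": [0,0,-1.25],"hand": 0.005},
    {"linear": [0,0,0],"twist": [0,0,-1.25],"hand": 0.005},
  ],
)

```text
t: 63.75
tool_pos: [438.9, 181.5, 136.9]
eef_rot: [-179.9, -0.1, 177.1]
force: [-3.6, -4.4, 6.3]
width: 12.9
```

play_rows(
  increments=[
    {"linear": [0,0,0],"twist": [0,0,0],"hand": 0.04},
    {"linear": [0,0,0],"twist": [0,0,0],"hand": 0.04},
    {"linear": [0,0,0],"twist": [0,0,0],"hand": 0.04},
    {"linear": [0,0,-0.03],"twist": [0,0,0],"hand": 0.04},
    {"linear": [0,0,-0.08],"twist": [0,0,0],"hand": 0.04},
    {"linear": [0,0,-0.13],"twist": [0,0,0],"hand": 0.04},
    {"linear": [0,0,-0.18],"twist": [0,0,0],"hand": 0.04},
    {"linear": [0,0,-0.18],"twist": [0,0,0],"hand": 0.04},
    {"linear": [0,0,-0.18],"twist": [0,0,0],"hand": 0.04},
  ],
)

```text
t: 64.65
tool_pos: [439.5, 182.4, 317.9]
eef_rot: [180.0, 0.0, 177.1]
force: [-0.2, -0.0, -1.0]
width: 40.0
```

```bash
python3 -c "
from bays import *
d=snap('wrist','w14.png'); P=cloud(d)
for nm,c in dict(r=(438,182),m=(441.6,261.3),l=(445.5,340.1)).items():
    w=(np.hypot(P[...,0]-c[0],P[...,1]-c[1])<30)&(P[...,2]>128)&(P[...,2]<142)
    q=P[w][:,:2].astype(np.float32); print(nm,len(q),cv2.minAreaRect(q) if len(q) else '')
w=(np.hypot(P[...,0]-425,P[...,1]-108)<25)&(P[...,2]>140)&(P[...,2]<150); q=P[w]; print('knob',w.sum(),cv2.minEnclosingCircle(q[:,:2].astype(np.float32)) if len(q) else '')
w=(P[...,0]>520)&(P[...,0]<640)&(P[...,1]>80)&(P[...,1]<380)&(P[...,2]>95)&(P[...,2]<125); q=P[w]; print('lid z',np.percentile(q[:,2],[5,50,95]))
d=snap('scene','s3.png');P=cloud(d)
for i in (0,2):
    b=bay(i);w=(np.hypot(P[...,0]-b[0],P[...,1]-b[1])<45)&(P[...,2]>84)&(P[...,2]<96);q=P[w];print('bay',i,b,np.median(q[:,2]),cv2.minAreaRect(q[:,:2].astype(np.float32)))
"
```

```text
r 805 ((437.65869140625, 181.4846649169922), (11.971389770507812, 46.3556022644043), 87.16824340820312)
m 918 ((444.4525451660156, 259.0078430175781), (13.275647163391113, 46.71361541748047), 15.115476608276367)
l 1023 ((445.60125732421875, 342.36492919921875), (13.948187828063965, 46.8275260925293), 50.91062927246094)
knob 242 ((431.6170654296875, 107.22404479980469), 6.901748180389404)
lid z [104.60983018 105.85030512 108.10847217]
bay 0 [ 572.97210821 -147.55025555] 90.20545077889248 ((566.4610595703125, -146.59304809570312), (60.52610397338867, 46.71975326538086), 2.9329473972320557)
bay 2 [ 584.50114198 -299.11239257] 90.25266098845347 ((576.6354370117188, -301.0319519042969), (66.25382232666016, 48.02972412109375), 5.467202663421631)
```

View pics/s3.png

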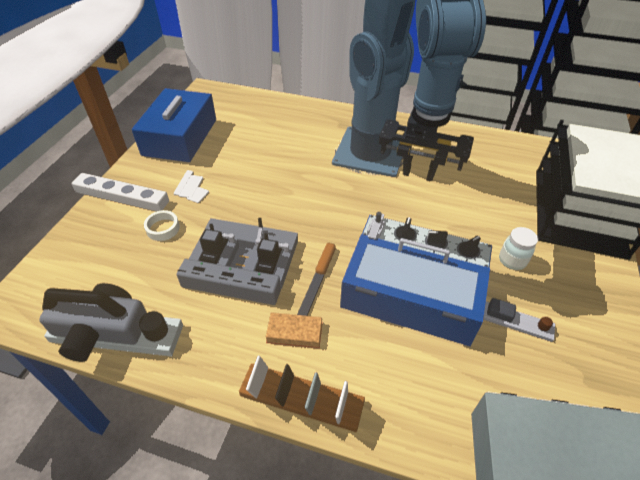

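```bash
python3 -c "
from rig import arm
print(arm.finish_job())"
```

```text
the job is handed in; nothing more can be done
None
```

I dialled 6-2-7, drew the bolt and opened the lid. The two packs inside went to the charger's right and left bays, each with its latch swung shut. I then shut the lid, pushed the bolt home and turned the right dial back from 7 to 5. The job was handed in at about 65 s and gave no verdict.

**Last checks:**
- **Packs:** both pack tops stand at 90 mm, the height of a fully seated pack, and their centres measured within about 2.2 mm of the bay points.
- **Latches:** both latch posts were at their shut positions, about 1.54 rad, when last measured after closing.
- **Lid and bolt:** the lid reads flat, and the bolt knob is back where it started, to within 0.3 mm.
- **Dials:** right at 5, middle at 2, left at 6.
- **Gripper and bystanders:** the gripper was clear of everything. The other things on the bench look unmoved in the last picture; I did not measure them.

**What went wrong on the way:**
- **Wrong-way move:** one move over the bench went the wrong way, into free air.
- **Left bay:** the first insertion there caught the bay's rear edge, pressing with up to 47 N at the wrist, and the pack stuck tilted about 20°. I regripped it, levelled it and reinserted it about 3 mm nearer the front (about 1 mm of that was a corrected bay position), and it seated cleanly.
- **Closing the lid:** the force at the wrist reached 39.5 N.
- **Disagreement:** the middle dial first read about 4.7 instead of a whole number, so I turned it to an absolute angle.

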